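Pack the pH calibration kit into its caddy

TASK

Pack the calibration kit into the grey caddy: stand the tall white-capped bottle in the large round cup, the small lidded glass bottle in the small round cup and the little carton of test strips upright in the rectangular slot, and lay the thermometer in the long two-saddle rest, each fully down in its place. The squat blue-capped bottle and the flat steel spatula look similar but do not belong to the kit: leave them where they are.

Things in the scene. Friction and masses are not known exactly. Their poses are not given: they have to be found in the camera images.
- tall_bottle_center (a point): Tall white plastic bottle with a ribbed white cap, standing upright, loose, 0.16 kg: round body 54 mm in diameter up to about 110 mm, cap 40 mm in diameter above 120 mm, 135 mm high overall. The point is its centre, 67.5 mm above its underside; z points up the bottle. Belongs in large_cup.
- vial_center (a point): Small clear glass sample bottle with its knobbed glass lid (fixed on), standing upright, loose, 0.04 kg: round body 30 mm in diameter up to 38 mm, lid rim 35 mm in diameter from 42 to 53 mm, knob 16 mm up to 65 mm. The point is its centre, 32.5 mm above its underside; z points up. Can be gripped round the lid rim. Belongs in small_cup.
- strip_box_center (a point): Small carton of test strips, standing upright, loose, 0.03 kg: 26 mm along its x, 60 mm along its y, 45 mm high (z up). The point is its centre, 22.5 mm above its underside. Best gripped across its 26 mm. Belongs in box_slot, long side along the slot (either way round).
- thermo_center (a point): Thermometer in its thin tube with a coloured end cap, lying flat, loose, 0.03 kg: 174 mm long along its y, 13 mm wide (x), 11 mm high; it does not roll away by itself. The point is its centre, 5.5 mm above the surface it lies on. Belongs in rod_rest, either way round.
- squat_bottle_center (a point): Look-alike that stays: squat white bottle with a blue cap, loose, 46 mm in diameter, 92 mm high. The point is its centre, 46 mm above its underside.
- flat_spatula_center (a point): Look-alike that stays: flat bare steel spatula lying on the surface, loose, 180 mm long along its y, 9 mm wide, 4 mm thick. The point is its centre.
- large_cup: Large round white cup fixed in the caddy: bore 70 mm, wall 4 mm, 35 mm high, inner floor 4 mm above its origin. Origin at the centre of its underside, 6 mm above the worktop; its axes are parallel to the caddy's: z up, y along the row of the three holders (large_cup, small_cup and box_slot, 92 mm apart in a row along y, in any order).
- small_cup: Small round white cup fixed in the caddy: bore 46 mm, wall 4 mm, 24 mm high, inner floor 4 mm above its origin. Origin at the centre of its underside, 6 mm above the worktop; axes as for large_cup.
- box_slot: Rectangular white slot fixed in the caddy, open at the top: inside 42 mm along its x and 76 mm along its y, wall 4 mm, 20 mm high, inner floor 4 mm above its origin. Origin at the centre of its underside, 6 mm above the worktop; axes as for large_cup.
- rod_rest: Long white rest fixed in the caddy, 112 mm nearer the robot than the row of holders, for a rod lying along its y. Two U saddles 50 mm long, centred 78 mm either side of the middle: channel 34 mm wide, its floor 23 mm and walls 37 mm above the origin; end walls 198 mm apart; between the saddles open to 4 mm above the origin for fingers. Origin: centre of its underside, 6 mm above the worktop.
Not all that is in view belongs to the job. Leave any pink or yellow look-alike of the part that bears squat_bottle_center alone.

How it is judged (in metres and radians):
At the end, for the whole second after the job is handed in: Both bottles within 12 mm of their cups' centres, carton within 14 mm of its slot's, upright within 0.12 rad; thermometer within 20 mm and 0.2 rad of its rest; all at full depth within 5 mm and at rest; squat bottle (upright) and spatula moved under 25 mm (horizontal distance between tall_bottle_center and large_cup below 0.012 m and z of tall_bottle_center in the frame of large_cup between 0.0665 and 0.0765 m and linear speed of each of tall_bottle, vial, strip_box, thermo, squat_bottle, flat_spatula below 0.02 m/s and angle between each of tall_bottle_center, vial_center, strip_box_center, squat_bottle_center's own z axis and vertical below 0.12 rad and horizontal distance between vial_center and small_cup below 0.012 m and z of vial_center in the frame of small_cup between 0.0315 and 0.0415 m and horizontal distance between strip_box_center and box_slot below 0.014 m and z of strip_box_center in the frame of box_slot between 0.0215 and 0.0315 m and horizontal distance between thermo_center and rod_rest below 0.02 m and z of thermo_center in the frame of rod_rest between 0.0235 and 0.0335 m and angle between the y axis of thermo_center and the y axis of rod_rest, either way round below 0.2 rad and distance of each of squat_bottle_center, flat_spatula_center from where it was at the start of the episode below 0.025 m); the robot touches nothing.
It fails at once if a look-alike that does not belong is carried off or knocked away (moved over 60 mm) (distance of any of squat_bottle_center, flat_spatula_center from where it was at the start of the episode above 0.06 m).
It also fails if it takes over 120 s, if anything falls off the work surface, if the arm or the gripper's body presses on something with over 40 N, if the wrist force passes 120 N, or if a joint passes its speed limit or range.

ROBOT

A 6-joint arm with a two-finger parallel gripper is mounted at the origin on a cart in front of the work surface, level with it; the furniture and walls round the work are solid. World frame = base frame: x ahead of the robot, y to its left, z up, the work surface at z = 0. Lengths are in m, angles in degrees, forces in N, time in s.
With the tool pointing down it reaches from about 0.35 to 0.875 m from the base axis. Payload 4.2 kg.
Tool frame: the origin (TCP) lies at the very end of the fingers, on their centre line; the grasp point (between the pads) lies 19 mm behind it; z points along the fingers, x is the direction in which the jaws open and shut, and the axes are right-handed (so a half turn about z gives the same grasp; the last joint's range is limited). The gripper opens to 87 mm and grips with 3 to 60 N. Pads are 19 mm wide; open, the fingers measure 117 mm over their backs; the gripper's body (75 mm by 190 mm) begins 51 mm behind the grasp point.
Start: joints at [-62.303, 22.042, 0.453, 0, -68.411, -14.817], TCP at [0.139, -0.609, 0.19] pointing down, gripper open.
Joint ranges: [-179.83, 179.83], [-69.29, 118.12], [-61.27, 80.66], [-181.25, 117.63], [-171.15, -9.14], [-177.46, 177.46]. Speed limits (degrees/s): [159.86, 159.86, 180, 180, 180, 180].

INTERFACE

Orientations are given as [roll, pitch, yaw] about the fixed x, y, z axes, in that order (R = Rz(yaw) Ry(pitch) Rx(roll)).
In Python, from rig import arm gives the robot as it stands. The module is installed in compiled form; this text tells all that it offers.
- The arm moves only by the tool arm_command, never from a script. Its argument "steps" is a list of rows, each an object with "linear": the shift along the world's x, y, z in mm, a list of three; "spin": the turn about the world's z in degrees. In form: [{"linear": [dx, dy, dz], "spin": spin}, ...]. A call has 1 to 12 rows; each row shifts and turns the commanded pose from where the row before left it; what a row does not reach is not made up. A row lasts 1/10 s, in which the tool goes at most 50 mm and 8.59 degrees, less where a joint would pass 70% of its speed; a pose out of reach is approached as far as the arm can. A call with a gripper value outside its range is refused whole. "jaw" is the finger opening in mm, from 0 to 87, set as the call begins (left out, the last holds). The fingers move at their own pace and stop on an object; "grip_force" is the grip in N (left out, the last holds). Time passes only in rows, so rows that do not move let the fingers close. It gives the time, the measured TCP pose, the force and the opening at its end, in the units of the state.
- arm.read_state(): the state, without advancing time (a new reading comes with each control period).
- arm.read_camera(name): name is "scene" or "top"; returns (picture, depth): 384x512x3 uint8, blue, green, red; 384x512 float32, m along the optical axis (not along the pixel's ray), 0 where there is no reading.
- arm.get_calibration(name): a dict with "intrinsics" (3x3 intrinsics, pixels), "world_from_camera" (4x4, takes a point from camera to world coordinates). Camera axes: x right, y down, z forward; pixel columns grow to the right and rows downward; lengths in m; the calibration is good to about 2 mm. A picture is of the moment at which its call begins. get_calibration takes no time and is no camera call.
- arm.close_job(): hands the job in, once; it reports no verdict.
Trained networks look in the newest picture that a camera, given by its name, has taken for a name from the list of things; names that differ only in an ending like _2 or _b are one class to them, and where a whole thing is asked for, a point or a joint stands for the part that bears it (a point fixed in the world has none). Each returns a list of dicts, best first, with "score" (0 to 1); they miss things now and then, are a little off and sometimes report something else, mostly with a low value. They report only what shows in the picture. A call takes as long as a camera call. They do not tell look-alikes from the thing itself.
- arm.find_in(name, camera): "uv" ([column, row] in pixels, amid what is visible of it).
- arm.trace(name, camera): "mask" (384x512 bool, what is visible of it) and "uv" ([column, row] in pixels, amid what is visible of it).
- arm.mark_of(name, camera): "uv" ([column, row] in pixels: a listed point, or the origin of a listed thing).
The state is a dict: "t": time; "q": joint angles; "joint_velocities": joint speeds; "joint_torque": joint torques, N m; "tcp_pos": TCP position; "tcp_rot": TCP orientation; "contact_force": force on the tool from outside, world axes, zero at the start; "wrist_torque": the same for the moment, N m; "grip_width": finger opening in m.
Only numpy, scipy, OpenCV 4.12 (cv2) and the standard library are available. Lean on these libraries where they do the work, as an engineer would, in place of code of your own. Each camera call takes 0.05 s, during which the arm holds its last target. There are 200 camera calls.

## Working session

There is one attempt and no reset: what is moved stays moved. The work goes in short steps, Python scripts to look and compute and a tool call to move; the robot and the scene stay as the last step left them, time stands still between calls to the robot, and variables do not carry over. Pictures are saved under pics/ and viewed, about 12 in all and at most 16, crops included, and the job is handed in when it is done.

Besides the shell and the picture viewer there is one more tool, called after ">>>" as name(argument=value, ...) on one line, values as JSON. arm_command: Moves the arm, as the interface text tells. Its arguments: {"type":"object","properties":{"steps":{"type":"array"},"jaw":{"type":"number"},"grip_force":{"type":"number"}},"required":["steps"]}

```bash
mkdir -p pics
cat > h.py <<'E'
from rig import arm
import numpy as np, cv2
def cal(c):
    k=arm.get_calibration(c); return np.array(k["intrinsics"]),np.array(k["world_from_camera"])
def world(c,uv,d):
    K,T=cal(c); p=np.linalg.inv(K)@[uv[0],uv[1],1]*d
    return T[:3,:3]@p+T[:3,3]
def cloud(c,depth):
    K,T=cal(c); v,u=np.mgrid[:depth.shape[0],:depth.shape[1]]
    p=np.stack([(u-K[0,2])/K[0,0]*depth,(v-K[1,2])/K[1,1]*depth,depth],-1)
    w=p@T[:3,:3].T+T[:3,3]; w[depth<=0]=np.nan
    return w
E
python3 - <<'E'
from h import *
print(arm.read_state())
for c in("scene","top"):
    p,d=arm.read_camera(c); cv2.imwrite(f"pics/{c}0.png",p); np.savez(f"{c}0.npz",p=p,d=d)
    K,T=cal(c); print(c,K.round(1).tolist(),T.round(3).tolist())
    for n in "tall_bottle_center vial_center strip_box_center thermo_center squat_bottle_center flat_spatula_center large_cup small_cup box_slot rod_rest".split():
        W=cloud(c,d)
        for r in arm.trace(n,c)[:3]:
            m=r["mask"]; w=W[m]; print(n,round(r["score"],2),np.round(r["uv"]),m.sum(),np.nanmedian(w,0).round(3),np.nanmax(w[:,2]).round(3))
E
```

```text
{'t': 0.0, 'q': array([-6.23035655e+01,  2.20897360e+01,  3.79312643e-01, -3.07988472e-02,
       -6.84137473e+01, -1.48152319e+01]), 'joint_velocities': array([ 0.03055481, -0.05791451, -0.02654536, -0.07816098,  0.0099768 ,
       -0.03295813]), 'joint_torque': array([-1.59022793e-04, -3.90668428e+01,  1.87410289e+01,  4.21980858e+00,
        1.11095089e-02, -1.95870575e-04]), 'tcp_pos': array([ 0.13918096, -0.6085894 ,  0.18876264]), 'tcp_rot': array([-1.79995911e+02, -1.27362040e-01,  1.02869836e+02]), 'contact_force': array([0.59041034, 0.16545476, 0.87527143]), 'wrist_torque': array([-0.05196588, -0.03080062, -0.0227618 ]), 'grip_width': 0.08696791846700577}
scene [[468.9, 0.0, 249.0], [0.0, 468.9, 189.6], [0.0, 0.0, 1.0]] [[0.554, -0.454, 0.698, -0.615], [-0.832, -0.306, 0.462, -0.817], [0.004, -0.837, -0.548, 0.978], [0.0, 0.0, 0.0, 1.0]]
tall_bottle_center 0.59 [289. 178.] 495 [ 0.681 -0.131  0.068] 0.139
tall_bottle_center 0.54 [254. 196.] 252 [ 0.572 -0.06   0.027] 0.049
strip_box_center 0.69 [259. 196.] 236 [ 0.572 -0.062  0.029] 0.049
squat_bottle_center 0.73 [327. 217.]
[... 798 characters left out ...]
417 -0.135  0.008] 0.018
thermo_center 0.47 [140. 196.] 228 [0.533 0.317 0.012] 0.037
squat_bottle_center 0.81 [383. 172.] 234 [ 0.613 -0.452  0.067] 0.098
squat_bottle_center 0.73 [364. 192.] 242 [ 0.548 -0.41   0.068] 0.1
squat_bottle_center 0.57 [197. 200.] 410 [0.529 0.137 0.011] 0.032
flat_spatula_center 0.34 [199. 199.] 441 [0.529 0.135 0.011] 0.032
large_cup 0.58 [168. 198.] 521 [0.532 0.227 0.012] 0.049
small_cup 0.59 [140. 195.] 229 [0.533 0.318 0.012] 0.037
small_cup 0.3 [279. 231.] 195 [ 0.426 -0.134  0.01 ] 0.018
box_slot 0.82 [200. 200.] 438 [0.529 0.134 0.011] 0.032
rod_rest 0.61 [259. 181.] 179 [ 0.583 -0.057  0.044] 0.054
rod_rest 0.56 [166. 230.] 825 [0.419 0.229 0.024] 0.05
```

Run:
```python
import cv2
p=cv2.imread("pics/top0.png"); cv2.imwrite("pics/t1.png",cv2.resize(p[110:280,90:410],None,fx=2.5,fy=2.5,interpolation=cv2.INTER_CUBIC))
p=cv2.imread("pics/scene0.png"); cv2.imwrite("pics/s1.png",cv2.resize(p[120:290,130:450],None,fx=2.5,fy=2.5,interpolation=cv2.INTER_CUBIC))
```

```text
(no output)
```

View pics/t1.png

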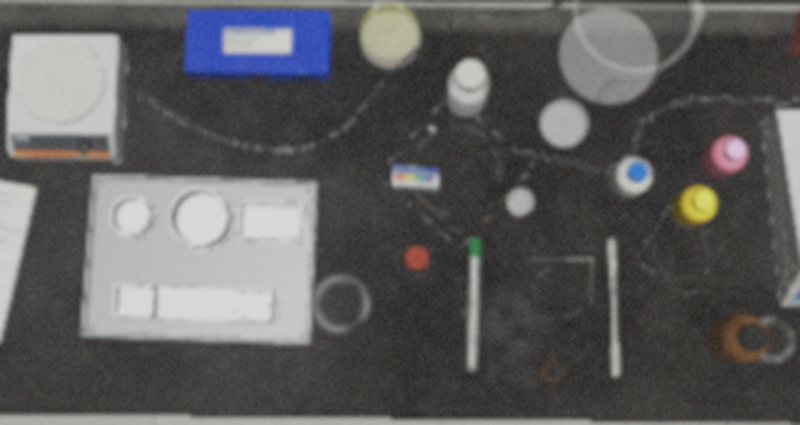

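View pics/s1.png

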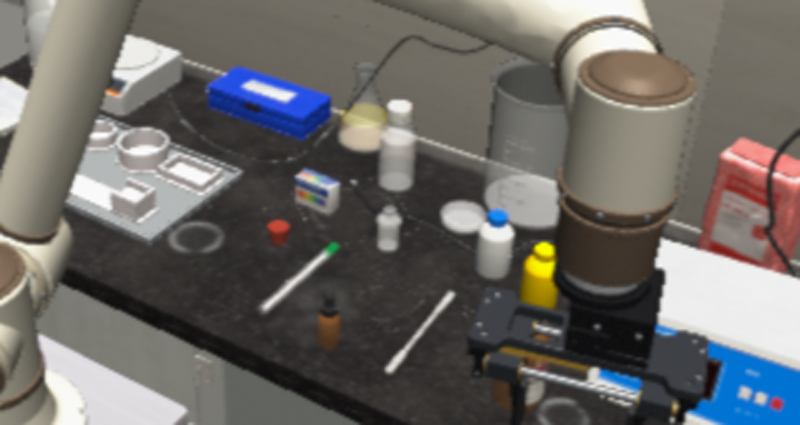

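Top view, full-image pixels:
- **Kit:** tall white bottle (277,144), vial (298,190), carton (256,181), green-capped thermometer (280,232).
- **Look-alikes that stay:** blue-capped squat bottle (343,180), spatula (335,232), yellow bottle (369,192), pink bottle (381,172).
- **Clutter:** flask (246,124), glass lid (315,159), amber bottle (scene 261,250), red stopper (257,213).
- **Caddy:** small cup (143,196), large cup (171,197), slot (198,198), rest (168,231).

Choices: the tall bottle is the one with the white ribbed cap, and the thermometer is the rod with the green cap. Next I measure them.

Run:
```python
from h import *
D={c:np.load(c+"0.npz") for c in("top","scene")}
W={c:cloud(c,D[c]["d"]) for c in D}
def m(name,cx,cy,r,z0,z1=.3):
    for c in W:
        w=W[c]; s=(abs(w[...,0]-cx)<r)&(abs(w[...,1]-cy)<r)&(w[...,2]>z0)&(w[...,2]<z1)
        q=w[s]
        if len(q)<5: print(name,c,len(q));continue
        (x,y),(a,b),t=cv2.minAreaRect((q[:,:2]*1000).astype(np.float32))
        print(name,c,len(q),"mean",(q.mean(0)*1000).round(1),"rect",np.round([x,y,a,b,t],1),"z p5/50/95",(np.percentile(q[:,2],[5,50,95])*1000).round(1))
m("tall cap",.69,-.125,.05,.12); m("tall body",.69,-.125,.05,.03,.1)
m("vial",.55,-.19,.035,.012); m("vial lid",.55,-.19,.035,.042)
m("box top",.575,-.06,.05,.035);m("box",.575,-.06,.05,.012)
m("thermo",.42,-.135,.11,.006)
m("spat",.42,-.28,.11,.003)
m("squat",.57,-.345,.04,.03)
m("small",.53,.318,.035,.018); m("large",.53,.225,.046,.03); m("slot",.53,.134,.046,.016)
m("rest",.415,.225,.12,.018); m("rest hi",.415,.225,.12,.034)
m("red",.47,-.06,.04,.01); m("amber",.37,-.2,.06,.012)
m("caddy",.48,.23,.2,.002)
m("tbl",.45,.0,.06,-.02)
# top-down rectified ground image + height map
o=[]
K,T=cal("top"); 
ys,xs=np.meshgrid(np.arange(.45,-.55,-.00125),np.arange(.80,.28,-.00125))
for z in(.0,.03):
    p=np.stack([xs,ys,np.full_like(xs,z)],-1); q=(p-T[:3,3])@T[:3,:3]; uv=q/q[...,2:]@K.T
    o.append(cv2.remap(D["top"]["p"],uv[...,0].astype(np.float32),uv[...,1].astype(np.float32),cv2.INTER_CUBIC))
z=cv2.remap(W["top"][...,2].astype(np.float32),uv[...,0].astype(np.float32),uv[...,1].astype(np.float32),cv2.INTER_NEAREST)
h=cv2.applyColorMap((np.clip(np.nan_to_num(z),0,.06)/.06*255).astype(np.uint8),cv2.COLORMAP_JET)
g=o[1].copy()
for i in range(10): cv2.line(g,(i*80+40-4,0),(i*80+36,415),(0,255,0),1) if i%2==0 else 0
cv2.imwrite("pics/hm.png",h[100:400]); cv2.imwrite("pics/rc.png",cv2.resize(o[1][180:340,:330],None,fx=2.4,fy=2.4))
```

```text
tall cap top 131 mean [ 702.8 -119.2  140.5] rect [ 714.8 -109.4   75.8   35.8   42.2] z p5/50/95 [128.2 134.9 196.7]
tall cap scene 87 mean [ 698.1 -120.6  143. ] rect [ 705.7 -110.1   69.9   63.     6.6] z p5/50/95 [123.1 132.3 210.8]
tall body top 127 mean [ 684.7 -120.1   76.9] rect [ 693.6 -123.1   51.6   38.8   88.8] z p5/50/95 [36.7 84.4 98.4]
tall body scene 252 mean [ 679.9 -131.7   66.5] rect [ 683.1 -130.4   36.1   53.5   29.5] z p5/50/95 [33.3 67.5 97.1]
vial top 90 mean [ 553.9 -191.7   50.4] rect [ 554.9 -192.2   32.3   29.6    0.6] z p5/50/95 [32.9 50.  65.9]
vial scene 120 mean [ 543.8 -196.8   39.8] rect [ 544.6 -194.7   32.1   32.1   21.3] z p5/50/95 [14.9 44.4 62.2]
vial lid top 84 mean [ 554.3 -192.    52.3] rect [ 554.9 -192.2   32.3   29.6    0.6] z p5/50/95 [44.2 50.3 66. ]
vial lid scene 66 mean [ 546.3 -195.2   51. ] rect [ 546.  -195.    32.7   30.9   30.4] z p5/50/95 [43.7 49.  63.2]
box top top 153 mean [585.7 -55.3  44.4] rect [586.1 -55.7  56.7  27.   87.3] z p5/50/95 [38.2 44.5 50.1]
box top scene 97 mean [577.8 -58.   42.2] rect [578.8 -57.6  61.4  33.
[... 2218 characters left out ...]
69 mean [ 337.2 -230.9   54.6] rect [ 336.8 -232.6   25.3   26.1    0.7] z p5/50/95 [31.5 56.3 82.9]
amber scene 143 mean [ 326.9 -238.4   43.6] rect [ 328.1 -238.5   21.9   25.3   33.1] z p5/50/95 [15.2 42.  77.4]
caddy top 8398 mean [493.9 239.8  14. ] rect [4.800e+02 2.300e+02 4.002e+02 3.996e+02 1.000e-01] z p5/50/95 [ 2.4  7.5 60.2]
caddy scene 2482 mean [499.1 203.9  16.5] rect [4.810e+02 2.305e+02 3.985e+02 3.982e+02 3.000e-01] z p5/50/95 [ 2.7  9.9 53.8]
tbl top 1301 mean [ 4.498e+02 -3.000e-01  6.000e-01] rect [450.6   0.8 117.1 119.3   0.6] z p5/50/95 [-5.2  0.1  6.7]
tbl scene 659 mean [ 4.46e+02  4.00e-01 -8.00e-01] rect [449.7   0.  119.1 120.    0. ] z p5/50/95 [-5.3 -1.5  3.5]
```

View pics/hm.png

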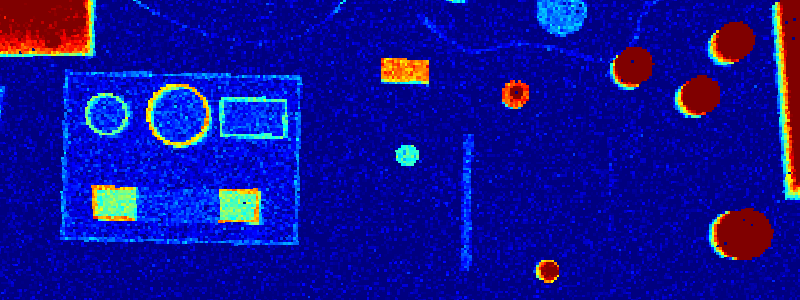

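View pics/rc.png

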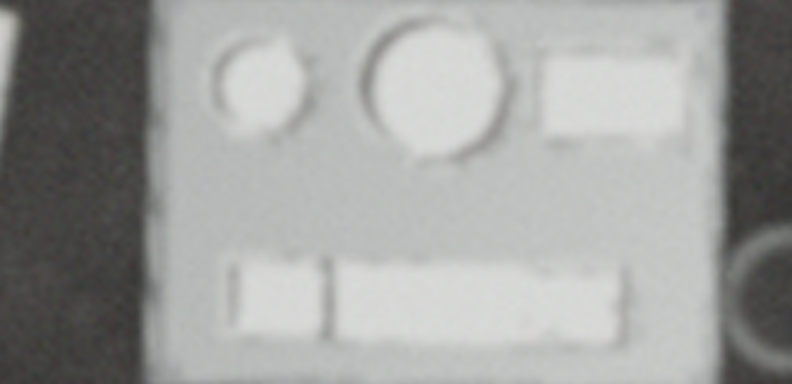

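The height map shows the caddy with small cup, large cup and slot in a row (y ≈ .318, .227, .134) and two saddles at x ≈ .42. Now I refine with fixed-radius and line fits.

```bash
cat > fit.py <<'E'
from h import *
from scipy.optimize import least_squares
def pts(W,cx,cy,r,z0,z1):
    w=W; s=(np.hypot(w[...,0]-cx,w[...,1]-cy)<r)&(w[...,2]>z0)&(w[...,2]<z1); return w[s]
def circ(q,R,c0):
    f=least_squares(lambda c:np.hypot(q[:,0]-c[0],q[:,1]-c[1])-R,c0,loss="soft_l1",f_scale=.003)
    return (f.x*1000).round(1),len(q)
def rect(q):
    r=cv2.minAreaRect((q[:,:2]*1000).astype(np.float32)); return np.round([*r[0],*r[1],r[2]],1)
def pca(q):
    p=q[:,:2]; c=p.mean(0); e=np.linalg.svd(p-c,full_matrices=False)[2][0]; e*=np.sign(e[1])
    return (c*1000).round(1),"yaw(y axis)",np.degrees(np.arctan2(-e[0],e[1])).round(2),len(p)
E
python3 - <<'E'
from fit import *
for c in("top","scene"):
    z=np.load(c+"0.npz"); P=z["p"]; W=cloud(c,z["d"])
    print(c)
    print("tall body",circ(pts(W,.69,-.123,.035,.02,.1),.027,[.69,-.125]),"cap",circ(pts(W,.695,-.123,.03,.115,.131),.02,[.69,-.125]))
    print("vial rim",circ(pts(W,.55,-.193,.022,.042,.053),.0175,[.55,-.193]),"body",circ(pts(W,.55,-.193,.025,.01,.036),.015,[.55,-.193]))
    print("squat",circ(pts(W,.58,-.34,.03,.015,.06),.023,[.58,-.34]))
    print("box",rect(pts(W,.582,-.057,.04,.041,.06)),pca(pts(W,.582,-.057,.04,.041,.06)))
    print("large rim",circ(pts(W,.53,.227,.05,.034,.05),.037,[.53,.227]),"small rim",circ(pts(W,.532,.317,.034,.024,.04),.025,[.532,.317]))
    print("slot",rect(pts(W,.53,.134,.056,.02,.035)))
    h=pts(W,.42,.229,.115,.024,.035); h=h[abs(h[:,0]-.42)<.016]; print("rest floor",pca(h),"yrange",np.percentile(h[:,1],[1,99]).round(3))
    # bright pixels for rods
    hsv=cv2.cvtColor(P,cv2.COLOR_BGR2HSV); K,T=cal(c)
    for n,(x,y),zz in(("thermo",(.42,-.135),.008),("spat",(.42,-.283),.004)):
        v,u=np.nonzero((hsv[...,2]>130)|((hsv[...,1]>120)&(hsv[...,0]>40)&(hsv[...,0]<90)&(hsv[...,2]>60)))
        d=np.stack([(u-K[0,2])/K[0,0],(v-K[1,2])/K[1,1],np.ones(len(u))],-1)@T[:3,:3].T
        w=T[:3,3]+d*((zz-T[2,3])/d[:,2])[:,None]
        s=(abs(w[:,0]-x)<.11)&(abs(w[:,1]-y)<.035); w=w[s]
        print(n,pca(w),"x",w[:,0].min().round(3),w[:,0].max().round(3))
W=cloud("top",np.load("top0.npz")["d"])
for x in np.arange(.84,.60,-.02): print(round(x,2),[int(np.nan_to_num(np.nanmax(np.append(pts(W,x,y,.01,-.05,.5)[:,2],-.01)))*1000) for y in np.arange(.02,-.34,-.03)])
E
```

```text
top
tall body (array([ 703.1, -123. ]), 138) cap (array([ 701.4, -127.5]), 21)
vial rim (array([ 558. , -194.3]), 60) body (array([ 555.9, -192.8]), 5)
squat (array([ 589. , -337.3]), 42)
box [586.4 -55.7  55.8  26.4  89.5] (array([586.2, -56.1]), 'yaw(y axis)', np.float64(-3.6), 127)
large rim (array([531.1, 226.1]), 101) small rim (array([532.9, 317.6]), 65)
slot [5.292e+02 1.411e+02 5.030e+01 9.650e+01 1.000e-01]
rest floor (array([420.2, 230.6]), 'yaw(y axis)', np.float64(0.16), 250) yrange [0.126 0.329]
thermo (array([ 419.3, -134.2]), 'yaw(y axis)', np.float64(88.82), 170) x 0.338 0.509
spat (array([ 475.6, -315.8]), 'yaw(y axis)', np.float64(-89.7), 30) x 0.357 0.508
scene
tall body (array([ 698. , -121.8]), 280) cap (array([ 699., -122.]), 47)
vial rim (array([ 555.5, -189.6]), 49) body (array([ 551.1, -192.4]), 47)
squat (array([ 585.5, -336.4]), 145)
box [579.8 -57.3  32.8  61.    1.9] (array([579. , -57.1]), 'yaw(y axis)', np.float64(-4.12), 69)
large rim (array([524.9, 224.7]), 78) small rim (array([528. , 316.4]), 24)
slot [520.8 140.   99.6  59.9  89.2]
rest floor (arra
[... 219 characters left out ...]
4(-88.56), 6) x 0.457 0.5
0.84 [499, 499, 499, 498, 499, 498, 499, 499, 498, 499, 499, 499, 499]
0.82 [7, 45, 48, 5, 6, 4, 7, 5, 4, 6, 208, 200, 210]
0.8 [47, 136, 128, 6, 6, 5, 6, 9, 5, 209, 9, 13, 11]
0.78 [50, 131, 131, 3, 6, 4, 5, 5, 9, 208, 352, 380, 499]
0.76 [47, 133, 86, 5, 6, 218, 219, 225, 241, 333, -10, 11, 13]
0.74 [7, 50, 46, 185, 223, 228, 2, 6, 10, 207, -10, -10, 12]
0.72 [4, 80, 131, 4, 97, 141, 10, 8, 4, 209, -10, -10, -10]
0.7 [7, 65, 5, 6, 137, 142, 6, 4, 7, 17, 207, 204, 207]
0.68 [34, 6, 11, 4, 100, 141, 5, 3, 18, 22, 21, 207, 6]
0.66 [8, 5, 8, 8, 8, 5, 7, 6, 20, 20, 20, 5, 9]
0.64 [7, 4, 4, 6, 11, 4, 6, 5, 9, 24, 19, 4, 7]
0.62 [5, 6, 6, 5, 5, 10, 10, 9, 9, 10, 7, 6, 9]
```

Run:
```python
from fit import *
K,T=cal("top")
for c in("top","scene"):
    z=np.load(c+"0.npz");W=cloud(c,z["d"])
    s=(W[...,0]>.62)&(W[...,0]<.8)&(W[...,1]>-.24)&(W[...,1]<.02)&(W[...,2]>.145)&(W[...,2]<.45)
    v,u=np.nonzero(s); print(c,len(u)); o=np.argsort(W[s][:,1])[::max(1,len(u)//25)]
    for i in o: print((u[i],v[i]),(W[v[i],u[i]]*1000).round())
P=np.load("top0.npz")["p"]; cv2.imwrite("pics/flask.png",np.hstack([cv2.resize(P[100:170,225:325],None,fx=4,fy=4,interpolation=cv2.INTER_CUBIC),cv2.resize(np.load("scene0.npz")["p"][125:195,255:355],None,fx=4,fy=4,interpolation=cv2.INTER_CUBIC)]))
```

```text
top 119
(np.int64(324), np.int64(99)) [ 765. -240.  322.]
(np.int64(321), np.int64(104)) [ 763. -237.  286.]
(np.int64(322), np.int64(100)) [ 765. -236.  314.]
(np.int64(321), np.int64(101)) [ 765. -234.  306.]
(np.int64(320), np.int64(103)) [ 763. -233.  293.]
(np.int64(317), np.int64(109)) [ 760. -230.  251.]
(np.int64(314), np.int64(111)) [ 758. -223.  237.]
(np.int64(312), np.int64(112)) [ 756. -218.  236.]
(np.int64(309), np.int64(113)) [ 757. -210.  224.]
(np.int64(307), np.int64(113)) [ 757. -205.  224.]
(np.int64(304), np.int64(113)) [ 759. -197.  216.]
(np.int64(301), np.int64(114)) [ 756. -188.  216.]
(np.int64(298), np.int64(114)) [ 756. -179.  215.]
(np.int64(296), np.int64(115)) [ 752. -173.  217.]
(np.int64(294), np.int64(115)) [ 754. -168.  212.]
(np.int64(292), np.int64(114)) [ 755. -161.  217.]
(np.int64(290), np.int64(115)) [ 752. -156.  217.]
(np.int64(286), np.int64(115)) [ 753. -144.  214.]
(np.int64(284), np.int64(115)) [ 750. -138.  222.]
(np.int64(282), np.int64(115)) [ 749. -132.  226.]
(np.int64(280), np.int64(115)) [ 748. -126.  228.]
(np.int64(277), np.int
[... 1329 characters left out ...]
42. -124.  222.]
(np.int64(295), np.int64(134)) [ 739. -118.  226.]
(np.int64(294), np.int64(134)) [ 740. -113.  224.]
(np.int64(292), np.int64(135)) [ 737. -107.  219.]
(np.int64(292), np.int64(134)) [ 741. -104.  221.]
(np.int64(289), np.int64(137)) [737. -95. 208.]
(np.int64(288), np.int64(137)) [739. -90. 206.]
(np.int64(287), np.int64(138)) [734. -89. 203.]
(np.int64(284), np.int64(143)) [727. -81. 184.]
(np.int64(284), np.int64(142)) [727. -81. 188.]
(np.int64(283), np.int64(143)) [732. -74. 180.]
(np.int64(281), np.int64(147)) [724. -71. 165.]
(np.int64(281), np.int64(146)) [730. -68. 166.]
(np.int64(280), np.int64(147)) [726. -66. 163.]
(np.int64(279), np.int64(148)) [727. -61. 157.]
```

View pics/flask.png

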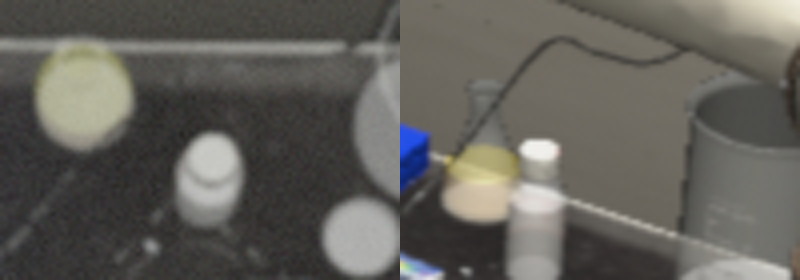

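>>> arm_command(steps=[{"linear": [50,0,0],"spin": -8},{"linear": [35,35,0],"spin": -6.2},{"linear": [35,35,0],"spin": 0},{"linear": [35,35,0],"spin": 0},{"linear": [35,35,0],"spin": 0},{"linear": [25,40,0],"spin": 0},{"linear": [25,40,0],"spin": 0},{"linear": [25,40,0],"spin": 0},{"linear": [17,45,0],"spin": 0},{"linear": [0,45,0],"spin": 0},{"linear": [0,45,-10],"spin": 0},{"linear": [0,45,-10],"spin": 0}], jaw=60, grip_force=20)

```text
t: 2.3
tcp_pos: [0.4216, -0.1675, 0.1701]
tcp_rot: [179.9, 0.0, 88.7]
contact_force: [0.9, 0.8, -0.4]
grip_width: 0.0599
```

The crops show the flask and a thin dark cable hanging about 40–50 mm behind the tall bottle (x ≈ .74–.755, z ≈ .21–.23). I'll take that bottle last, sliding in from the front. First the thermometer.

>>> arm_command(steps=[{"linear": [0,31.5,-30],"spin": 0},{"linear": [0,0,-40],"spin": 0},{"linear": [0,0,-40],"spin": 0},{"linear": [0,0,-30],"spin": 0},{"linear": [0,0,-15],"spin": 0},{"linear": [0,0,-8],"spin": 0},{"linear": [0,0,-4],"spin": 0},{"linear": [0,0,0],"spin": 0}])

```text
t: 3.1
tcp_pos: [0.4218, -0.1378, 0.0031]
tcp_rot: [180.0, 0.0, 88.7]
contact_force: [0.8, -0.5, -0.1]
grip_width: 0.0602
```

>>> arm_command(steps=[{"linear": [0,0,0],"spin": 0},{"linear": [0,0,0],"spin": 0},{"linear": [0,0,0],"spin": 0},{"linear": [0,0,0],"spin": 0},{"linear": [0,0,0],"spin": 0},{"linear": [0,0,0],"spin": 0},{"linear": [0,0,0],"spin": 0},{"linear": [0,0,0],"spin": 0}], jaw=0, grip_force=15)

```text
t: 3.9
tcp_pos: [0.4213, -0.1378, 0.0029]
tcp_rot: [-180.0, 0.0, 88.7]
contact_force: [-0.0, -0.3, 0.3]
grip_width: 0.0048
```

Run:
```python
from fit import *
P,d=arm.read_camera("scene"); Q,e=arm.read_camera("top"); print(arm.read_state()["grip_width"])
cv2.imwrite("pics/g1.png",np.hstack([cv2.resize(P[195:265,210:310],None,fx=4,fy=4),cv2.resize(Q[195:265,230:330],None,fx=4,fy=4)]))
```

```text
0.001762347539278672
```

View pics/g1.png

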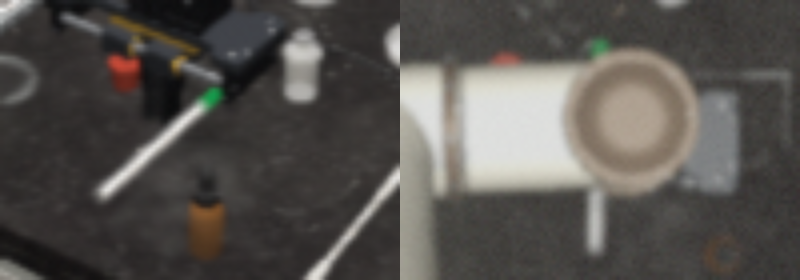

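```bash
cat >> h.py <<'E'
def px(c,p):
    K,T=cal(c); q=T[:3,:3].T@(np.array(p)-T[:3,3]); return (K@q/q[2])[:2].round(1)
E
python3 - <<'E'
from fit import *
print(px("scene",[.4213,-.1378,.003]),px("scene",[.4213,-.1378,.04]),px("top",[.4213,-.1378,.003]))
for c in("scene","top"):
    P,d=arm.read_camera(c); hsv=cv2.cvtColor(P,cv2.COLOR_BGR2HSV); K,T=cal(c)
    W=cloud(c,d)
    for n,M in(("green",(hsv[...,1]>110)&(hsv[...,0]>45)&(hsv[...,0]<85)),("white",(hsv[...,2]>140)&(hsv[...,1]<50))):
        v,u=np.nonzero(M)
        k=np.stack([(u-K[0,2])/K[0,0],(v-K[1,2])/K[1,1],np.ones(len(u))],-1)@T[:3,:3].T
        w=T[:3,3]+k*((.008-T[2,3])/k[:,2])[:,None]
        s=(abs(w[:,0]-.42)<.11)&(abs(w[:,1]+.135)<.05)&(W[v,u,2]<.03); 
        w=w[s]; print(c,n,len(w))
        for x in np.arange(.33,.52,.02):
            q=w[abs(w[:,0]-x)<.01]
            if len(q): print(round(x,2),len(q),q[:,1].mean().round(4),q[:,1].min().round(3),q[:,1].max().round(3))
E
```

```text
[250.5 230.6] [250.5 221.8] [279.8 231.7]
scene green 18
0.49 14 -0.1403 -0.148 -0.133
0.51 4 -0.1368 -0.141 -0.132
scene white 102
0.33 3 -0.1381 -0.141 -0.135
0.35 13 -0.1361 -0.141 -0.132
0.37 16 -0.1369 -0.143 -0.131
0.39 17 -0.1361 -0.142 -0.13
0.41 14 -0.1378 -0.144 -0.133
0.43 14 -0.1382 -0.144 -0.132
0.45 12 -0.1385 -0.143 -0.134
0.47 12 -0.1379 -0.142 -0.133
0.49 1 -0.1331 -0.133 -0.133
top green 5
0.51 5 -0.137 -0.141 -0.134
top white 52
0.33 1 -0.132 -0.132 -0.132
0.35 19 -0.1328 -0.138 -0.129
0.37 24 -0.1334 -0.138 -0.128
0.39 8 -0.1338 -0.138 -0.128
```

Run:
```python
from fit import *
P,d=arm.read_camera("scene"); W=cloud("scene",d)
s=(abs(W[...,0]-.42)<.05)&(abs(W[...,1]+.138)<.03)
for v in range(204,236):
    print(v,[(u,*(W[v,u]*1000).round().astype(int)) for u in range(244,260,3) if d[v,u]>0 and s[v,u]])
cv2.imwrite("pics/g2.png",cv2.resize(P[195:240,230:290],None,fx=10,fy=10,interpolation=cv2.INTER_CUBIC))
```

```text
204 [(244, np.int64(398), np.int64(-128), np.int64(122)), (247, np.int64(410), np.int64(-131), np.int64(116)), (250, np.int64(397), np.int64(-151), np.int64(131)), (253, np.int64(394), np.int64(-164), np.int64(138))]
205 [(244, np.int64(394), np.int64(-131), np.int64(121)), (247, np.int64(391), np.int64(-144), np.int64(128)), (250, np.int64(396), np.int64(-152), np.int64(128))]
206 [(244, np.int64(388), np.int64(-135), np.int64(122)), (247, np.int64(385), np.int64(-148), np.int64(129)), (250, np.int64(393), np.int64(-154), np.int64(127)), (253, np.int64(399), np.int64(-162), np.int64(127))]
207 [(244, np.int64(385), np.int64(-137), np.int64(121)), (247, np.int64(385), np.int64(-148), np.int64(126)), (250, np.int64(393), np.int64(-154), np.int64(123)), (253, np.int64(393), np.int64(-165), np.int64(127))]
208 [(244, np.int64(393), np.int64(-131), np.int64(110)), (247, np.int64(379), np.int64(-152), np.int64(126)), (250, np.int64(384), np.int64(-160), np.int64(127)), (253, np.int64(393), np.int64(-165), np.int64(124))]
209 [(244, np.int64(412), np.int64(-118), np.int64(90)), (247, np.in
[... 5118 characters left out ...]
148), np.int64(-3)), (256, np.int64(427), np.int64(-157), np.int64(-2)), (259, np.int64(432), np.int64(-165), np.int64(-2))]
234 [(244, np.int64(386), np.int64(-136), np.int64(11)), (247, np.int64(396), np.int64(-141), np.int64(7)), (250, np.int64(410), np.int64(-144), np.int64(-1)), (253, np.int64(418), np.int64(-150), np.int64(-4)), (256, np.int64(416), np.int64(-163), np.int64(4)), (259, np.int64(428), np.int64(-168), np.int64(-2))]
235 [(244, np.int64(387), np.int64(-135), np.int64(6)), (247, np.int64(397), np.int64(-140), np.int64(2)), (250, np.int64(404), np.int64(-148), np.int64(0)), (253, np.int64(410), np.int64(-156), np.int64(0)), (256, np.int64(422), np.int64(-160), np.int64(-6))]
```

View pics/g2.png

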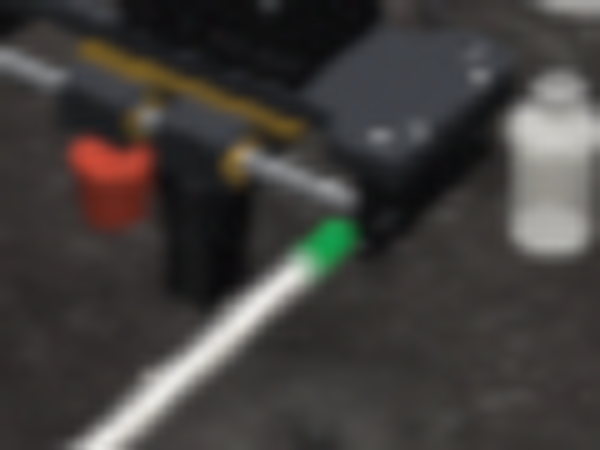

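The view shows closed fingers ending about 30 mm above the thermometer, although the reported TCP z is 3 mm. Lateral position agrees. So the height reading seems offset from the table. I reopen and descend in a guarded way, watching force.

>>> arm_command(steps=[{"linear": [0,0,0],"spin": 0},{"linear": [0,0,0],"spin": 0},{"linear": [0,0,0],"spin": 0},{"linear": [0,0,0],"spin": 0},{"linear": [0,0,0],"spin": 0},{"linear": [0,0,-5],"spin": 0},{"linear": [0,0,-5],"spin": 0},{"linear": [0,0,-4],"spin": 0},{"linear": [0,0,0],"spin": 0}], jaw=50)

```text
t: 5.05
tcp_pos: [0.4206, -0.1377, -0.012]
tcp_rot: [-179.9, 0.0, 88.7]
contact_force: [-0.5, 0.3, -1.2]
grip_width: 0.0496
```

Run:
```python
from fit import *
print(arm.read_state()["contact_force"],arm.read_state()["tcp_pos"])
P,d=arm.read_camera("scene"); W=cloud("scene",d)
cv2.imwrite("pics/g3.png",cv2.resize(P[190:245,215:290],None,fx=9,fy=9,interpolation=cv2.INTER_CUBIC))
for y in(-.1628,-.1128):
  print([px("scene",[.412,y,z]).tolist() for z in(0,-.011,.02,.03)])
```

```text
[-0.47198137  0.3204859  -1.18819888] [ 0.42064958 -0.13774799 -0.0119579 ]
[[255.2, 235.4], [255.2, 238.0], [255.3, 230.7], [255.3, 228.2]]
[[242.7, 230.2], [242.7, 232.8], [242.7, 225.5], [242.7, 223.1]]
```

View pics/g3.png

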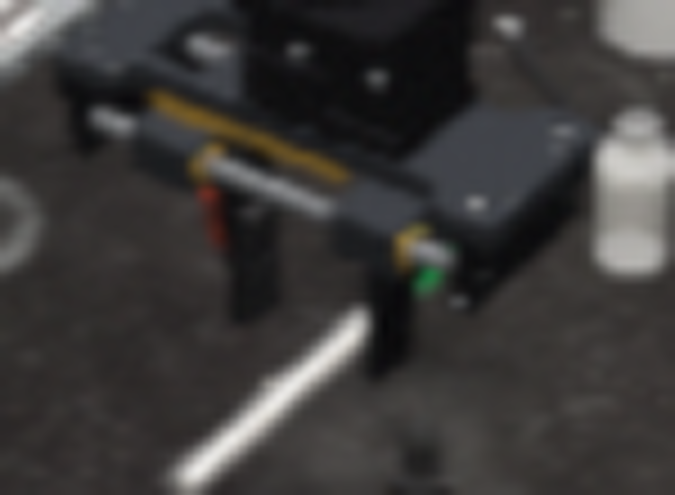

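No force at reported −12 mm, and the fingertips (pixels (241,226) and (258,232)) sit at z ≈ 18 mm: the height reads about 30 mm too low. I continue down.

>>> arm_command(steps=[{"linear": [0,0,-5],"spin": 0},{"linear": [0,0,-4],"spin": 0},{"linear": [0,0,-3],"spin": 0},{"linear": [0,0,0],"spin": 0}])

```text
t: 5.5
tcp_pos: [0.421, -0.1377, -0.0236]
tcp_rot: [-179.9, 0.0, 88.7]
contact_force: [-0.6, 0.6, -0.4]
grip_width: 0.0501
```

>>> arm_command(steps=[{"linear": [0,0,-2],"spin": 0},{"linear": [0,0,0],"spin": 0}])

```text
t: 5.7
tcp_pos: [0.4213, -0.1377, -0.0253]
tcp_rot: [-180.0, -0.0, 88.7]
contact_force: [-0.1, 0.2, -0.2]
grip_width: 0.0502
```

>>> arm_command(steps=[{"linear": [0,0,-2],"spin": 0},{"linear": [0,0,0],"spin": 0}])

```text
t: 5.9
tcp_pos: [0.4212, -0.1378, -0.0273]
tcp_rot: [-180.0, 0.0, 88.7]
contact_force: [0.1, 0.6, -0.2]
grip_width: 0.0502
```

>>> arm_command(steps=[{"linear": [0,0,-1.5],"spin": 0},{"linear": [0,0,0],"spin": 0}])

```text
t: 6.1
tcp_pos: [0.4212, -0.1378, -0.0288]
tcp_rot: [-180.0, -0.0, 88.7]
contact_force: [0.3, 0.5, 0.6]
grip_width: 0.0501
```

>>> arm_command(steps=[{"linear": [0,0,-1.5],"spin": 0},{"linear": [0,0,0],"spin": 0}])

```text
t: 6.3
tcp_pos: [0.4212, -0.1377, -0.0303]
tcp_rot: [-180.0, 0.0, 88.7]
contact_force: [-0.3, 0.4, 0.7]
grip_width: 0.0501
```

>>> arm_command(steps=[{"linear": [0,0,-1.5],"spin": 0},{"linear": [0,0,0],"spin": 0}])

```text
t: 6.5
tcp_pos: [0.4212, -0.1378, -0.0318]
tcp_rot: [-180.0, 0.0, 88.7]
contact_force: [0.1, 0.2, -0.6]
grip_width: 0.0497
```

Close and test.

>>> arm_command(steps=[{"linear": [0,0,0],"spin": 0},{"linear": [0,0,0],"spin": 0},{"linear": [0,0,0],"spin": 0},{"linear": [0,0,0],"spin": 0},{"linear": [0,0,0],"spin": 0},{"linear": [0,0,0],"spin": 0},{"linear": [0,0,0],"spin": 0},{"linear": [0,0,0],"spin": 0}], jaw=0, grip_force=15)

```text
t: 7.3
tcp_pos: [0.4213, -0.1377, -0.0316]
tcp_rot: [180.0, 0.0, 88.7]
contact_force: [-0.3, 0.3, 0.4]
grip_width: 0.012
```

Gripped at 12 mm. Lift and carry to the rest, turning +90°.

>>> arm_command(steps=[{"linear": [0,0,10],"spin": 0},{"linear": [0,0,30],"spin": 0},{"linear": [0,0,40],"spin": 0},{"linear": [0,0,40],"spin": 0},{"linear": [0,20,0],"spin": 5},{"linear": [0,30,0],"spin": 8},{"linear": [0,35,0],"spin": 8},{"linear": [0,35,0],"spin": 8},{"linear": [0,35,0],"spin": 8},{"linear": [0,35,0],"spin": 8},{"linear": [0,35,0],"spin": 8},{"linear": [0,35,0],"spin": 8}])

```text
t: 8.5
tcp_pos: [0.421, 0.1236, 0.0891]
tcp_rot: [180.0, 0.0, 150.0]
contact_force: [0.1, 0.4, 0.1]
grip_width: 0.0119
```

>>> arm_command(steps=[{"linear": [-5,35,0],"spin": 8},{"linear": [0,30,0],"spin": 8},{"linear": [0,26,0],"spin": 7},{"linear": [0,15,0],"spin": 5.9},{"linear": [0,0,0],"spin": 0},{"linear": [0,0,0],"spin": 0}])

```text
t: 9.1
tcp_pos: [0.4159, 0.228, 0.0886]
tcp_rot: [-180.0, -0.0, 178.5]
contact_force: [1.5, -0.1, -0.3]
grip_width: 0.012
```

Run:
```python
from fit import *
st=arm.read_state(); print(st["tcp_pos"],st["tcp_rot"],st["grip_width"],st["contact_force"])
P,d=arm.read_camera("scene");Q,e=arm.read_camera("top")
cv2.imwrite("pics/c1.png",np.hstack([cv2.resize(P[120:240,120:250],(520,480),interpolation=cv2.INTER_CUBIC),cv2.resize(Q[160:280,110:180],(280,480),interpolation=cv2.INTER_CUBIC)]))
W=cloud("top",e)
q=W[(abs(W[...,0]-.42)<.03)&(abs(W[...,1]-.228)<.1)&(W[...,2]>.06)&(W[...,2]<.13)]; 
print(len(q)); 
for y in np.arange(.13,.34,.02):
    k=q[abs(q[:,1]-y)<.01]; print(round(y,2),len(k),(np.median(k,0)*1000).round() if len(k) else "")
```

```text
[0.41590352 0.22795703 0.08856532] [-1.79986843e+02 -2.64626697e-02  1.78505538e+02] 0.012040949804791529 [ 1.50937618 -0.08805405 -0.28831327]
46
0.13 0 
0.15 9 [414. 152. 127.]
0.17 14 [417. 170. 128.]
0.19 15 [414. 191. 127.]
0.21 6 [416. 207. 127.]
0.23 2 [421. 222. 127.]
0.25 0 
0.27 0 
0.29 0 
0.31 0 
0.33 0
```

View pics/c1.png

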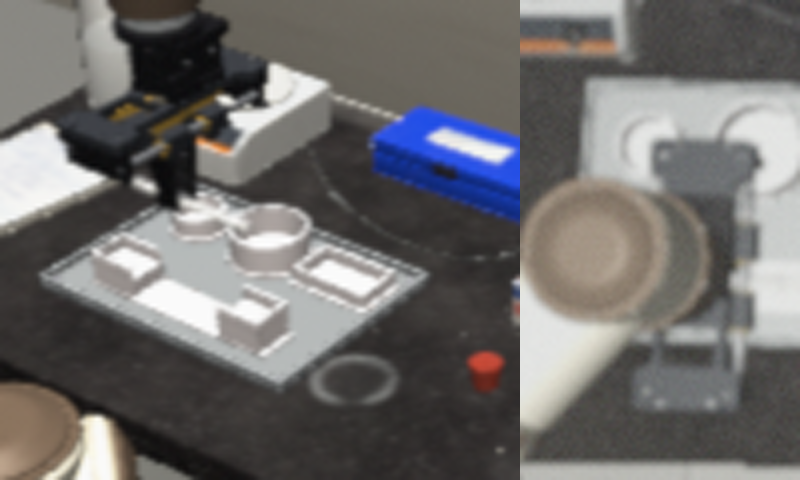

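Thermometer is in the grip, along the rest's direction at x ≈ .416, with its near end at y ≈ .14. Lowering with its bottom at about 120 mm, floor at 29 mm.

>>> arm_command(steps=[{"linear": [0,0,-30],"spin": 0},{"linear": [0,0,-25],"spin": 0},{"linear": [0,0,-15],"spin": 0},{"linear": [0,0,-8],"spin": 0},{"linear": [0,0,-5],"spin": 0},{"linear": [0,0,-3],"spin": 0},{"linear": [0,0,-2],"spin": 0},{"linear": [0,0,0],"spin": 0}])

```text
t: 10.0
tcp_pos: [0.4166, 0.2284, 0.0007]
tcp_rot: [180.0, 0.0, 178.6]
contact_force: [-0.3, -0.4, -0.4]
grip_width: 0.012
```

>>> arm_command(steps=[{"linear": [0,0,-2],"spin": 0},{"linear": [0,0,-1],"spin": 0},{"linear": [0,0,0],"spin": 0}])

```text
t: 10.3
tcp_pos: [0.4164, 0.2283, -0.0026]
tcp_rot: [180.0, 0.0, 178.6]
contact_force: [0.1, 0.7, -0.1]
grip_width: 0.0114
```

>>> arm_command(steps=[{"linear": [0,0,0],"spin": 0},{"linear": [0,0,0],"spin": 0},{"linear": [0,0,0],"spin": 0},{"linear": [0,0,0],"spin": 0},{"linear": [0,0,10],"spin": 0},{"linear": [0,0,20],"spin": 0},{"linear": [0,0,40],"spin": 0},{"linear": [0,0,40],"spin": 0},{"linear": [0,-30,0],"spin": 0},{"linear": [15,-40,0],"spin": 0},{"linear": [25,-40,0],"spin": 0},{"linear": [30,-40,0],"spin": 0}], jaw=50)

```text
t: 11.5
tcp_pos: [0.4866, 0.077, 0.1088]
tcp_rot: [179.9, 0.1, 178.7]
contact_force: [1.3, 2.1, -0.4]
grip_width: 0.0499
```

>>> arm_command(steps=[{"linear": [30,-40,0],"spin": 0},{"linear": [30,-40,0],"spin": 0},{"linear": [20,-30,0],"spin": 0},{"linear": [15,-20,0],"spin": 0},{"linear": [0,0,0],"spin": 0}])

```text
t: 12.0
tcp_pos: [0.5828, -0.0543, 0.1076]
tcp_rot: [-180.0, 0.1, 178.4]
contact_force: [-0.9, 0.0, -0.3]
grip_width: 0.0501
```

Run:
```python
from fit import *
st=arm.read_state(); print(st["tcp_pos"],st["tcp_rot"],st["grip_width"])
P,d=arm.read_camera("scene");Q,e=arm.read_camera("top")
W=cloud("scene",d)
s=(abs(W[...,0]-.42)<.03)&(abs(W[...,1]-.228)<.1)&(W[...,2]>.01)&(W[...,2]<.13)
for c,D in(("scene",d),("top",e)):
    W=cloud(c,D); q=W[(abs(W[...,0]-.419)<.012)&(W[...,2]>.01)]
    print(c,[(round(y,2),*np.nan_to_num(np.median(q[abs(q[:,1]-y)<.01],0)*1000).round()[[0,2]]) for y in np.arange(.13,.34,.02)])
for n in("strip_box_center","thermo_center"): print(n,[(r["score"],r["uv"]) for r in arm.find_in(n,"top")[:2]])
W=cloud("top",e); print("box now",rect(pts(W,.582,-.057,.04,.041,.06)))
cv2.imwrite("pics/c2.png",np.hstack([cv2.resize(P[150:240,130:240],(550,450),interpolation=cv2.INTER_CUBIC),cv2.resize(Q[180:250,130:210],None,fx=3,fy=6.43,interpolation=cv2.INTER_CUBIC)]))
```

```text
[ 0.58281543 -0.05432522  0.1076269 ] [-1.79978036e+02  5.33763844e-02  1.78360248e+02] 0.05014330882058636
scene [(np.float64(0.13), np.float64(420.0), np.float64(28.0)), (np.float64(0.15), np.float64(421.0), np.float64(36.0)), (np.float64(0.17), np.float64(416.0), np.float64(35.0)), (np.float64(0.19), np.float64(411.0), np.float64(39.0)), (np.float64(0.21), np.float64(410.0), np.float64(36.0)), (np.float64(0.23), np.float64(411.0), np.float64(36.0)), (np.float64(0.25), np.float64(413.0), np.float64(36.0)), (np.float64(0.27), np.float64(412.0), np.float64(34.0)), (np.float64(0.29), np.float64(413.0), np.float64(29.0)), (np.float64(0.31), np.float64(416.0), np.float64(36.0)), (np.float64(0.33), np.float64(419.0), np.float64(36.0))]
top [(np.float64(0.13), np.float64(0.0), np.float64(0.0)), (np.float64(0.15), np.float64(0.0), np.float64(0.0)), (np.float64(0.17), np.float64(0.0), np.float64(0.0)), (np.float64(0.19), np.float64(0.0), np.float64(0.0)), (np.float64(0.21), np.float64(0.0), np.float64(0.0)), (np.float64(0.23), np.float64(417.0), np.float64(39.0)), (np.float64(0.25), np.float64(420.0), np.float64(36.0)), (np.float64(0.27), np.float64(417.0), np.float64(36.0)), (np.float64(0.29), np.float64(420.0), np.float64(35.0)), (np.float64(0.31), np.float64(419.0), np.float64(32.0)), (np.float64(0.33), np.float64(419.0), np.float64(31.0))]
strip_box_center []
thermo_center [(0.69, [155.5, 228.4])]
box now [588.9 -47.4  39.3   7.7  89.1]
  return _methods._mean(a, axis=axis, dtype=dtype,
  ret = um.true_divide(
```

View pics/c2.png

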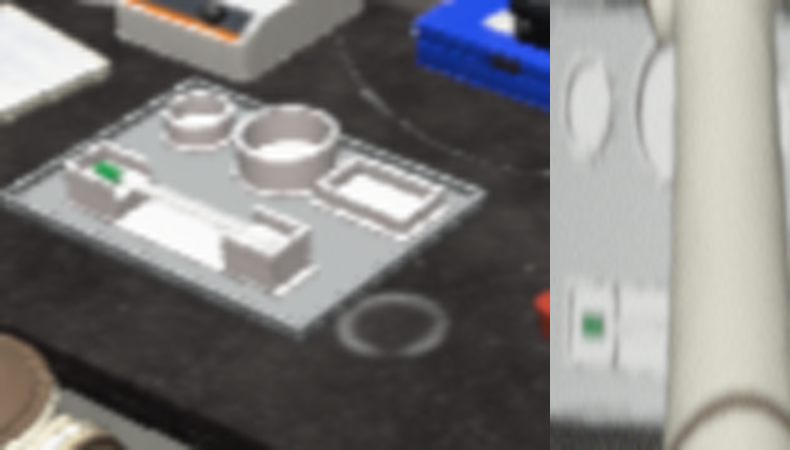

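Thermometer lies in both saddles, top at about 36–39 mm (40 expected), green end at scene (151,184). Now the carton.

>>> arm_command(steps=[{"linear": [0.5,-2,-30],"spin": -2},{"linear": [0,0,-40],"spin": 0},{"linear": [0,0,-30],"spin": 0},{"linear": [0,0,-15],"spin": 0},{"linear": [0,0,-7],"spin": 0},{"linear": [0,0,0],"spin": 0}])

```text
t: 12.8
tcp_pos: [0.5813, -0.053, -0.0149]
tcp_rot: [-180.0, -0.1, 176.7]
contact_force: [-0.9, -0.9, 0.1]
grip_width: 0.05
```

>>> arm_command(steps=[{"linear": [0,0,0],"spin": 0},{"linear": [0,0,0],"spin": 0},{"linear": [0,0,0],"spin": 0},{"linear": [0,0,0],"spin": 0},{"linear": [0,0,0],"spin": 0},{"linear": [0,0,0],"spin": 0}], jaw=0, grip_force=12)

```text
t: 13.4
tcp_pos: [0.5824, -0.0537, -0.0139]
tcp_rot: [180.0, 0.1, 176.6]
contact_force: [-0.9, 1.2, 3.9]
grip_width: 0.0261
```

>>> arm_command(steps=[{"linear": [0,0,10],"spin": 0},{"linear": [0,0,30],"spin": 0},{"linear": [0,0,40],"spin": 0},{"linear": [-10,30,0],"spin": 2},{"linear": [-12,40,0],"spin": 0},{"linear": [-12,40,0],"spin": 0},{"linear": [-12,40,0],"spin": 0},{"linear": [-10,30,0],"spin": 0},{"linear": [0,10,0],"spin": 0},{"linear": [0,0,0],"spin": 0},{"linear": [0,0,0],"spin": 0},{"linear": [0,0,0],"spin": 0}])

```text
t: 14.6
tcp_pos: [0.526, 0.135, 0.0652]
tcp_rot: [-180.0, -0.0, 178.5]
contact_force: [0.6, -0.3, -0.3]
grip_width: 0.0262
```

Run:
```python
from fit import *
st=arm.read_state(); print(st["tcp_pos"],st["tcp_rot"],st["grip_width"],st["contact_force"])
P,d=arm.read_camera("scene");Q,e=arm.read_camera("top")
for c,D in(("scene",d),("top",e)):
    W=cloud(c,D); s=(abs(W[...,0]-.51)<.06)&(abs(W[...,1]-.135)<.045)&(W[...,2]>.07)&(W[...,2]<.135); q=W[s]; print(c,len(q),rect(q) if len(q)>5 else "",np.percentile(q[:,1],[2,98]) if len(q)>5 else "")
cv2.imwrite("pics/c3.png",cv2.resize(P[140:240,150:250],(600,600),interpolation=cv2.INTER_CUBIC))
```

```text
[0.52600349 0.13500157 0.06523944] [-1.79981230e+02 -2.46265404e-02  1.78478919e+02] 0.026205660574084633 [ 0.56880094 -0.34696205 -0.2844235 ]
scene 238 [520.2 130.2  62.   49.1  67.3] [0.10156728 0.16212537]
top 41 [526.8 110.9  16.9  26.   85.3] [0.10250675 0.11965476]
```

View pics/c3.png

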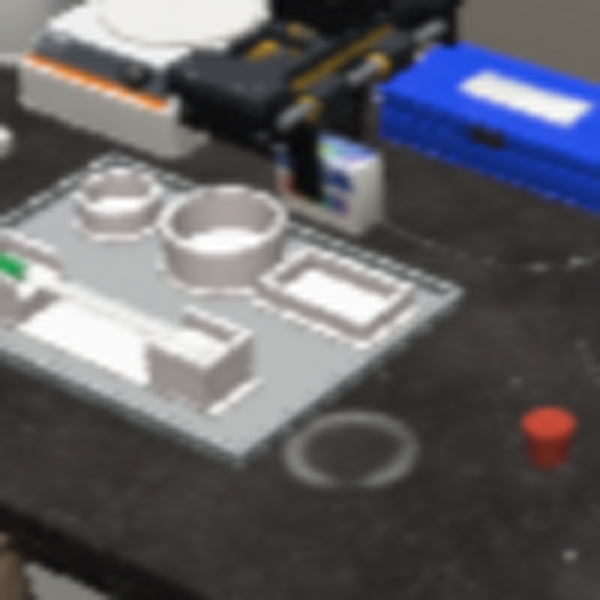

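Carton is held upright, y from .102 to .162, square to the slot. Lower it.

>>> arm_command(steps=[{"linear": [0,1.5,-25],"spin": 0},{"linear": [0,0,-20],"spin": 0},{"linear": [0,0,-10],"spin": 0},{"linear": [0,0,-7],"spin": 0},{"linear": [0,0,-4],"spin": 0},{"linear": [0,0,-2],"spin": 0},{"linear": [0,0,0],"spin": 0}])

```text
t: 15.4
tcp_pos: [0.5262, 0.1379, -0.0023]
tcp_rot: [180.0, 0.0, 178.6]
contact_force: [-0.1, -0.0, 0.0]
grip_width: 0.0264
```

>>> arm_command(steps=[{"linear": [0,0,-1],"spin": 0},{"linear": [0,0,0],"spin": 0}])

```text
t: 15.6
tcp_pos: [0.5261, 0.1379, -0.0033]
tcp_rot: [180.0, 0.0, 178.6]
contact_force: [-0.2, -0.3, -0.5]
grip_width: 0.0259
```

>>> arm_command(steps=[{"linear": [0,0,0],"spin": 0},{"linear": [0,0,0],"spin": 0},{"linear": [0,0,0],"spin": 0},{"linear": [0,0,10],"spin": 0},{"linear": [0,0,30],"spin": 0},{"linear": [0,0,40],"spin": 0},{"linear": [0,-35,0],"spin": 0},{"linear": [0,-45,0],"spin": 0},{"linear": [10,-45,0],"spin": 0},{"linear": [10,-45,0],"spin": 0},{"linear": [9,-45,0],"spin": 0},{"linear": [0,-45,0],"spin": 0}], jaw=48)

```text
t: 16.8
tcp_pos: [0.5561, -0.1242, 0.0774]
tcp_rot: [-180.0, 0.1, 178.6]
contact_force: [0.9, 0.5, -0.4]
grip_width: 0.0479
```

>>> arm_command(steps=[{"linear": [0,-40,0],"spin": 0},{"linear": [0,-30,0],"spin": 0},{"linear": [0,0,0],"spin": 0},{"linear": [0,0,0],"spin": 0}], jaw=60)

```text
t: 17.2
tcp_pos: [0.5547, -0.1928, 0.0768]
tcp_rot: [180.0, 0.0, 178.5]
contact_force: [0.0, 0.0, -0.0]
grip_width: 0.0596
```

Run:
```python
from fit import *
st=arm.read_state(); print(st["tcp_pos"],st["tcp_rot"],st["grip_width"],st["contact_force"])
P,d=arm.read_camera("scene");Q,e=arm.read_camera("top")
for c,D in(("scene",d),("top",e)):
    W=cloud(c,D); q=pts(W,.527,.134,.045,.045,.07); print(c,len(q),rect(q) if len(q)>5 else "",np.median(q,0))
    s=(abs(W[...,0]-.527)<.035)&(abs(W[...,1]-.134)<.05)&(W[...,2]>.034)&(W[...,2]<.07);q=W[s]; print(" all",len(q),rect(q) if len(q)>5 else "")
cv2.imwrite("pics/c4.png",np.hstack([cv2.resize(P[150:250,160:300],(560,400),interpolation=cv2.INTER_CUBIC),cv2.resize(Q[160:230,180:222],(240,400),interpolation=cv2.INTER_CUBIC)]))
```

```text
[ 0.5546951  -0.19275916  0.07676771] [1.79994048e+02 2.20559890e-02 1.78487001e+02] 0.05955674540534181 [ 0.04329954  0.02418702 -0.0068259 ]
scene 91 [521.8 134.   63.8  36.4  88.9] [0.51702788 0.13273905 0.05324554]
 all 132 [521.8 134.2  64.   36.4  88.9]
top 164 [527.1 135.4  26.9  58.8   1.1] [0.52706456 0.13500277 0.0550812 ]
 all 170 [527.  139.4  26.9  69.    1.1]
```

View pics/c4.png

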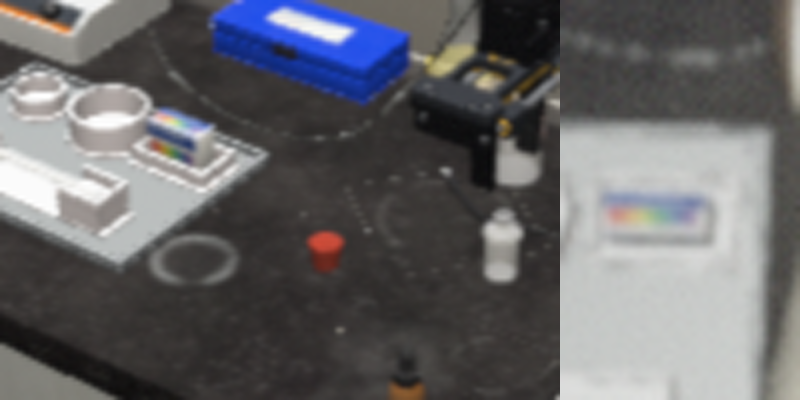

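Carton stands in the slot, top at 55 mm as expected, centred within 2–3 mm. Now the vial.

>>> arm_command(steps=[{"linear": [0,0,-30],"spin": 0},{"linear": [0,0,-30],"spin": 0},{"linear": [0,0,-15],"spin": 0},{"linear": [0,0,-8],"spin": 0},{"linear": [0,0,0],"spin": 0}])

```text
t: 17.8
tcp_pos: [0.5545, -0.1912, -0.0074]
tcp_rot: [180.0, -0.1, 178.7]
contact_force: [-0.4, 0.0, -0.1]
grip_width: 0.06
```

>>> arm_command(steps=[{"linear": [0,0,0],"spin": 0},{"linear": [0,0,0],"spin": 0},{"linear": [0,0,0],"spin": 0},{"linear": [0,0,0],"spin": 0},{"linear": [0,0,0],"spin": 0},{"linear": [0,0,0],"spin": 0}], jaw=0, grip_force=12)

```text
t: 18.4
tcp_pos: [0.5552, -0.1925, -0.0061]
tcp_rot: [-180.0, 0.1, 178.6]
contact_force: [-1.0, -0.2, 1.5]
grip_width: 0.0322
```

>>> arm_command(steps=[{"linear": [0,0,0],"spin": 0},{"linear": [0,0,0],"spin": 0},{"linear": [0,0,0],"spin": 0}])

```text
t: 18.7
tcp_pos: [0.5552, -0.1924, -0.0062]
tcp_rot: [-180.0, 0.0, 178.6]
contact_force: [-0.4, -1.2, 4.2]
grip_width: 0.0323
```

>>> arm_command(steps=[{"linear": [0,0,5],"spin": 0},{"linear": [0,0,15],"spin": 0},{"linear": [0,0,30],"spin": 0},{"linear": [0,0,30],"spin": 0},{"linear": [0,0,10],"spin": 0},{"linear": [0,0,0],"spin": 0}])

```text
t: 19.3
tcp_pos: [0.5556, -0.1921, 0.0846]
tcp_rot: [180.0, 0.2, 178.6]
contact_force: [0.1, 0.2, -0.1]
grip_width: 0.0323
```

Run:
```python
from fit import *
st=arm.read_state(); print(st["tcp_pos"],st["tcp_rot"],st["grip_width"],st["contact_force"])
P,d=arm.read_camera("scene")
W=cloud("scene",d); 
for z in range(85,165,6):
    s=(abs(W[...,0]-.55)<.04)&(abs(W[...,1]+.193)<.04)&(abs(W[...,2]-z/1000)<.003);q=W[s]*1000; print(z,len(q),q.mean(0).round() if len(q) else "",np.ptp(q[:,1]).round() if len(q) else "")
cv2.imwrite("pics/c5.png",cv2.resize(P[150:230,240:340],(750,600),interpolation=cv2.INTER_CUBIC))
```

```text
[ 0.55561313 -0.19213678  0.08462303] [1.79989520e+02 1.75130324e-01 1.78573130e+02] 0.03228351451079367 [ 0.08981067  0.18281488 -0.0733637 ]
85 0  
91 8 [ 545. -197.   91.] 25.0
97 14 [ 542. -197.   97.] 29.0
103 15 [ 543. -198.  103.] 21.0
109 9 [ 543. -200.  109.] 23.0
115 11 [ 547. -200.  115.] 30.0
121 21 [ 540. -199.  121.] 25.0
127 18 [ 539. -196.  127.] 27.0
133 21 [ 541. -197.  133.] 31.0
139 26 [ 548. -200.  139.] 28.0
145 15 [ 546. -198.  144.] 20.0
151 14 [ 551. -200.  151.] 9.0
157 9 [ 546. -202.  156.] 10.0
163 5 [ 529. -200.  163.] 4.0
```

View pics/c5.png

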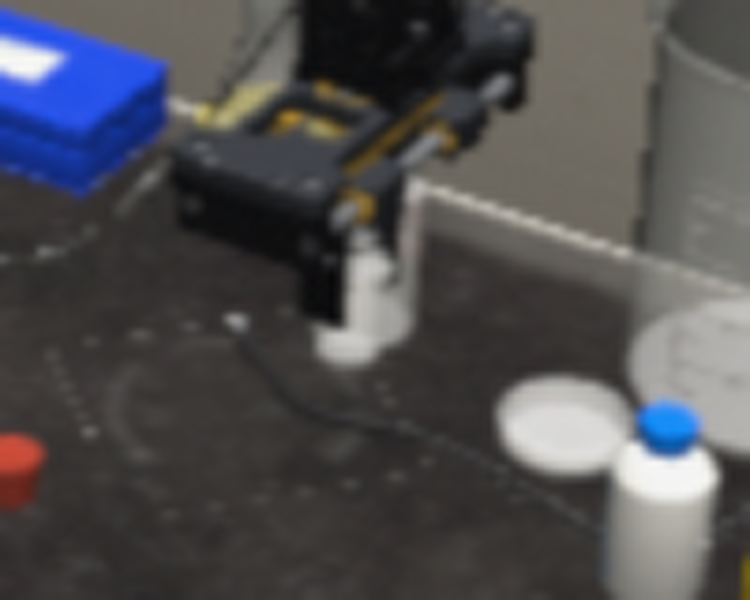

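Run:
```python
from fit import *
for y in(-.186,-.192,-.198,-.204): print(y,[((px("scene",[.5556,y,z])-[240,150])*7.5).round().tolist() for z in(.09,.11,.155)])
K,T=cal("scene")
# extent of the visible vial: rightmost surface point per band
P,d=arm.read_camera("scene"); W=cloud("scene",d)
v=arm.trace("vial_center","scene"); print([(round(r["score"],2),np.round(r["uv"]),r["mask"].sum(), np.nonzero(r["mask"].any(0))[0][[0,-1]]) for r in v])
q=pts(W,.5556,-.195,.03,.088,.118); print(circ(q,.015,[.5556,-.195]))
q=pts(W,.5556,-.195,.03,.135,.143); print(circ(q,.0175,[.5556,-.195]))
q=pts(W,.5556,-.195,.02,.147,.157); print(circ(q,.008,[.5556,-.195]))
```

```text
-0.186 [[331.0, 338.0], [334.0, 301.0], [338.0, 216.0]]
-0.192 [[343.0, 342.0], [345.0, 304.0], [350.0, 220.0]]
-0.198 [[355.0, 346.0], [357.0, 309.0], [361.0, 224.0]]
-0.204 [[366.0, 350.0], [368.0, 313.0], [374.0, 228.0]]
[(0.69, array([291., 190.]), np.int64(106), array([281, 291]))]
(array([ 549.8, -193.1]), 56)
(array([ 546.3, -189. ]), 32)
(array([ 558.2, -198.1]), 11)
```

Vial held upright, bottom at about 90 mm. Carry it to the small cup.

>>> arm_command(steps=[{"linear": [0,30,0],"spin": 0},{"linear": [0,45,0],"spin": 0},{"linear": [0,48,0],"spin": 0},{"linear": [-5,48,0],"spin": 0},{"linear": [-5,48,0],"spin": 0},{"linear": [-5,48,0],"spin": 0},{"linear": [-5,48,0],"spin": 0},{"linear": [-5,48,0],"spin": 0},{"linear": [0,48,0],"spin": 0},{"linear": [0,45,0],"spin": 0},{"linear": [0,35,0],"spin": 0},{"linear": [0,20,0],"spin": 0}])

```text
t: 20.65
tcp_pos: [0.5288, 0.3209, 0.0812]
tcp_rot: [-179.9, -0.1, 178.7]
contact_force: [0.0, 0.1, 0.2]
grip_width: 0.0322
```

>>> arm_command(steps=[{"linear": [0,0,0],"spin": 0},{"linear": [0,0,0],"spin": 0},{"linear": [0,0,-25],"spin": 0},{"linear": [0,0,-10],"spin": 0},{"linear": [0,0,0],"spin": 0}])

```text
t: 21.15
tcp_pos: [0.5287, 0.3161, 0.0463]
tcp_rot: [-179.8, -0.2, 178.5]
contact_force: [0.2, 0.5, 0.3]
grip_width: 0.0326
```

Run:
```python
from fit import *
st=arm.read_state(); print(st["tcp_pos"],st["tcp_rot"],st["grip_width"],st["contact_force"])
P,d=arm.read_camera("scene"); W=cloud("scene",d)
for a,b,R in((.052,.086,.015),(.1,.108,.0175)):
    q=pts(W,.525,.316,.03,a,b); print(len(q),circ(q,R,[.528,.316]),(q.mean(0)*1000).round(),np.percentile(q[:,1],[3,97]).round(3))
q=pts(W,.528,.3165,.034,.024,.04); print("rim",circ(q,.025,[.528,.3165]))
r=arm.trace("vial_center","scene"); print([(x["score"],x["uv"]) for x in r])
cv2.imwrite("pics/c6.png",cv2.resize(P[140:200,130:210],(800,600),interpolation=cv2.INTER_CUBIC))
```

```text
[0.52866373 0.31613552 0.04633782] [-179.79138497   -0.22149928  178.4634882 ] 0.03259743405533538 [0.24352464 0.48743605 0.33762391]
65 (array([524.4, 315.8]), 65) [517. 308.  72.] [0.299 0.323]
26 (array([517.6, 321.1]), 26) [518. 312. 103.] [0.302 0.33 ]
rim (array([526.6, 317.1]), 39)
[]
```

View pics/c6.png

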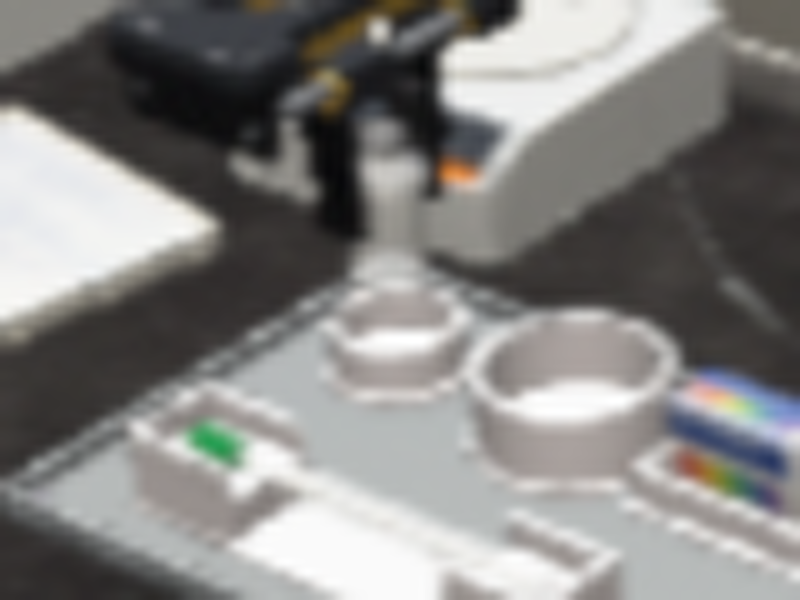

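Vial hangs over the small cup (column about 390 vs 400 in the crop, ~2 mm off). Nudge and lower.

>>> arm_command(steps=[{"linear": [1.5,1.5,-15],"spin": 0},{"linear": [0,0,-12],"spin": 0},{"linear": [0,0,-8],"spin": 0},{"linear": [0,0,-4],"spin": 0},{"linear": [0,0,-2],"spin": 0},{"linear": [0,0,-1],"spin": 0},{"linear": [0,0,0],"spin": 0}])

```text
t: 21.95
tcp_pos: [0.5315, 0.3204, 0.0065]
tcp_rot: [180.0, 0.0, 178.6]
contact_force: [-0.1, 0.9, -0.4]
grip_width: 0.0323
```

>>> arm_command(steps=[{"linear": [-1,-2,-1.5],"spin": 0},{"linear": [0,0,-1],"spin": 0},{"linear": [0,0,0],"spin": 0}])

```text
t: 22.25
tcp_pos: [0.5303, 0.3182, 0.004]
tcp_rot: [180.0, 0.0, 178.6]
contact_force: [-1.2, -0.1, 0.2]
grip_width: 0.0322
```

>>> arm_command(steps=[{"linear": [0,0,0],"spin": 0},{"linear": [0,0,0],"spin": 0},{"linear": [0,0,0],"spin": 0},{"linear": [0,0,5],"spin": 0},{"linear": [0,0,25],"spin": 0},{"linear": [0,0,40],"spin": 0},{"linear": [0,0,40],"spin": 0},{"linear": [0,-40,20],"spin": -8},{"linear": [0,-45,0],"spin": -8},{"linear": [0,-45,0],"spin": -8},{"linear": [0,-45,0],"spin": -8},{"linear": [0,-45,0],"spin": -8}], jaw=50)

```text
t: 23.45
tcp_pos: [0.5301, 0.0966, 0.1346]
tcp_rot: [179.9, 0.0, 138.3]
contact_force: [-0.3, -0.0, 0.5]
grip_width: 0.0501
```

>>> arm_command(steps=[{"linear": [10,-44,0],"spin": -8},{"linear": [10,-44,0],"spin": -8},{"linear": [10,-44,0],"spin": -8},{"linear": [10,-44,-20],"spin": -8},{"linear": [10,-43,-30],"spin": -8},{"linear": [0,0,-38],"spin": 0},{"linear": [0,0,0],"spin": 0},{"linear": [0,0,0],"spin": 0}], jaw=87)

```text
t: 24.25
tcp_pos: [0.5798, -0.1181, 0.0482]
tcp_rot: [-180.0, 0.0, 98.6]
contact_force: [0.8, 0.2, 0.3]
grip_width: 0.0865
```

Run:
```python
from fit import *
st=arm.read_state(); print(st["tcp_pos"],st["tcp_rot"],st["grip_width"],st["contact_force"])
P,d=arm.read_camera("scene"); Q,e=arm.read_camera("top"); 
for c,D in(("scene",d),("top",e)):
    W=cloud(c,D)
    for a,b,R in((.012,.035,.015),(.052,.063,.0175)):
        q=pts(W,.53,.3165,.03,a+.01,b+.01); print(c,"vial",len(q),circ(q,R,[.528,.316]),(q.mean(0)*1000).round())
    q=pts(W,.53,.3165,.016,.02,.2); print(" top z",np.percentile(q[:,2],[50,90,99]).round(3))
    print("tall",circ(pts(W,.7,-.123,.035,.02,.1),.027,[.7,-.125]))
K,T=cal("scene")
W=cloud("scene",d)
# finger tip height: lowest points of gripper near TCP
q=W[(abs(W[...,0]-.58)<.05)&(abs(W[...,1]+.122)<.075)&(W[...,2]>.05)]; print("tip z",np.sort(q[:,2])[:12].round(3))
cv2.imwrite("pics/c7.png",np.hstack([cv2.resize(P[140:200,130:200],(420,360),interpolation=cv2.INTER_CUBIC),cv2.resize(P[120:220,230:330],(360,360),interpolation=cv2.INTER_CUBIC)]))
```

```text
[ 0.57979407 -0.11811337  0.04817564] [-1.79951730e+02  3.51230259e-02  9.86330560e+01] 0.08648176580561297 [0.79032327 0.23571498 0.34593152]
scene vial 71 (array([524.9, 317.7]), 71) [520. 312.  30.]
scene vial 11 (array([538.3, 308.6]), 11) [526. 317.  68.]
 top z [0.055 0.07  0.076]
tall (array([ 697.5, -121.5]), 109)
top vial 78 (array([531.9, 316.4]), 78) [532. 314.  29.]
top vial 25 (array([522.2, 322.2]), 25) [530. 315.  66.]
 top z [0.061 0.075 0.077]
tall (array([ 696.5, -124.4]), 7)
tip z [0.077 0.079 0.08  0.082 0.082 0.083 0.084 0.084 0.085 0.085 0.085 0.085]
```

View pics/c7.png

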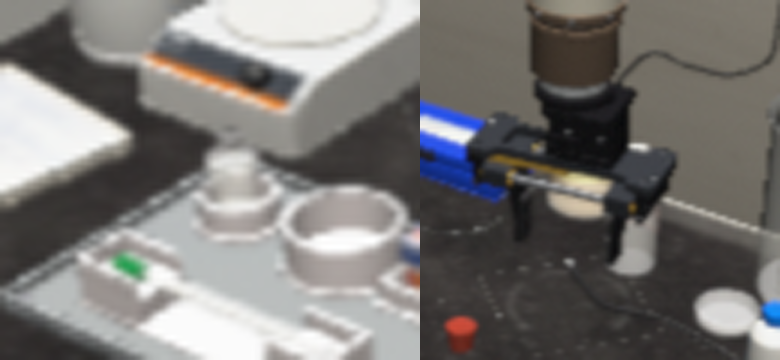

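Vial stands in the small cup, its top at about 75–76 mm as expected. Fingertips are at z ≈ .08, straddling the tall bottle's y. Slide forward under the cable.

>>> arm_command(steps=[{"linear": [20,-4.4,0],"spin": 0},{"linear": [30,0,0],"spin": 0},{"linear": [30,0,0],"spin": 0},{"linear": [20,0,0],"spin": 0},{"linear": [10,0,0],"spin": 0},{"linear": [4,0,0],"spin": 0},{"linear": [0,0,0],"spin": 0}])

```text
t: 25.05
tcp_pos: [0.6938, -0.1219, 0.0486]
tcp_rot: [180.0, 0.0, 98.6]
contact_force: [-0.6, 0.1, 0.2]
grip_width: 0.0868
```

>>> arm_command(steps=[{"linear": [0,0,0],"spin": 0},{"linear": [0,0,0],"spin": 0},{"linear": [0,0,0],"spin": 0},{"linear": [0,0,0],"spin": 0},{"linear": [0,0,0],"spin": 0},{"linear": [0,0,0],"spin": 0},{"linear": [0,0,0],"spin": 0}], jaw=20, grip_force=15)

```text
t: 25.75
tcp_pos: [0.6938, -0.1226, 0.0479]
tcp_rot: [180.0, 0.0, 98.6]
contact_force: [0.1, 0.1, 0.1]
grip_width: 0.0519
```

>>> arm_command(steps=[{"linear": [0,0,0],"spin": 0},{"linear": [0,0,0],"spin": 0},{"linear": [0,0,4],"spin": 0},{"linear": [-5,0,4],"spin": 0},{"linear": [-15,0,0],"spin": 0},{"linear": [-25,0,0],"spin": 0},{"linear": [-35,0,0],"spin": 0},{"linear": [-30,0,10],"spin": 0},{"linear": [0,0,30],"spin": 0},{"linear": [0,0,30],"spin": 0},{"linear": [0,0,0],"spin": 0}], grip_force=22)

```text
t: 26.85
tcp_pos: [0.5865, -0.1227, 0.1312]
tcp_rot: [179.4, 0.1, 98.6]
contact_force: [0.5, 0.1, -1.3]
grip_width: 0.0516
```

Run:
```python
from fit import *
st=arm.read_state(); print(st["tcp_pos"],st["tcp_rot"],st["grip_width"],st["contact_force"])
P,d=arm.read_camera("scene"); W=cloud("scene",d)
for z in range(55,225,12):
    s=(abs(W[...,0]-.58)<.05)&(abs(W[...,1]+.123)<.045)&(abs(W[...,2]-z/1000)<.006);q=W[s]*1000; print(z,len(q),q.mean(0).round() if len(q) else "",np.percentile(q[:,1],[3,97]).round() if len(q) else "")
q=pts(W,.585,-.123,.035,.08,.145); print(circ(q,.027,[.59,-.123]))
```

```text
[ 0.58652189 -0.12266011  0.13122576] [1.79423255e+02 1.35965014e-01 9.86437990e+01] 0.051588785032195834 [ 0.54748653  0.12992296 -1.34172685]
55 0  
67 0  
79 2 [ 569. -134.   84.] [-136. -131.]
91 42 [ 573. -130.   91.] [-149. -101.]
103 51 [ 574. -133.  103.] [-149. -101.]
115 45 [ 573. -132.  116.] [-149. -104.]
127 48 [ 574. -131.  127.] [-148. -101.]
139 48 [ 573. -130.  139.] [-148. -104.]
151 42 [ 572. -132.  151.] [-148. -104.]
163 58 [ 571. -125.  163.] [-155.  -92.]
175 78 [ 575. -127.  175.] [-156.  -93.]
187 73 [ 578. -122.  186.] [-156.  -91.]
199 60 [ 578. -122.  199.] [-159.  -89.]
211 89 [ 578. -122.  212.] [-161.  -85.]
223 29 [ 575. -112.  220.] [-161.  -85.]
(array([ 591.3, -120.9]), 236)
```

Bottle held upright, bottom at about 83 mm, centre about (591,−121) in the scene view; cup in the same view (525,224.7). Move by (−66, +346).

>>> arm_command(steps=[{"linear": [-3,20,0],"spin": 0},{"linear": [-6,32,0],"spin": 0},{"linear": [-8,36,0],"spin": 0},{"linear": [-8,36,0],"spin": 0},{"linear": [-8,36,0],"spin": 0},{"linear": [-8,36,0],"spin": 0},{"linear": [-8,36,0],"spin": 0},{"linear": [-8,36,0],"spin": 0},{"linear": [-6,36,0],"spin": 0},{"linear": [-3,26,0],"spin": 0},{"linear": [0,12,0],"spin": 0},{"linear": [0,4,0],"spin": 0}])

```text
t: 28.1
tcp_pos: [0.5169, 0.2242, 0.1246]
tcp_rot: [-179.9, 0.0, 98.7]
contact_force: [0.0, -0.4, -1.2]
grip_width: 0.0516
```

>>> arm_command(steps=[{"linear": [0,0,0],"spin": 0},{"linear": [0,0,-15],"spin": 0},{"linear": [0,0,-10],"spin": 0},{"linear": [0,0,0],"spin": 0},{"linear": [0,0,0],"spin": 0}])

```text
t: 28.6
tcp_pos: [0.5178, 0.2228, 0.1006]
tcp_rot: [-180.0, 0.0, 98.5]
contact_force: [0.3, 0.0, -0.8]
grip_width: 0.052
```

Run:
```python
from fit import *
st=arm.read_state(); print(st["tcp_pos"],st["tcp_rot"],st["grip_width"],st["contact_force"])
P,d=arm.read_camera("scene"); W=cloud("scene",d)
q=pts(W,.52,.225,.04,.062,.115); print(circ(q,.027,[.525,.225]),(q.mean(0)*1000).round(),np.percentile(q[:,1],[3,97]).round(3))
q=pts(W,.525,.2247,.05,.034,.048); print("rim",circ(q,.037,[.525,.225]))
for z in range(36,80,6):
    q=pts(W,.525,.225,.03,z/1000-.003,z/1000+.003);print(z,len(q),(q.mean(0)*1000).round() if len(q) else "")
```

```text
[0.51783142 0.22276739 0.1006364 ] [-1.79970877e+02  3.47351377e-02  9.85350248e+01] 0.05197496748149307 [ 0.32934988  0.02434164 -0.78163545]
(array([522. , 224.3]), 178) [507. 210.  89.] [0.195 0.237]
rim (array([525.8, 226.3]), 52)
36 2 [511. 200.  36.]
42 0 
48 1 [506. 210.  51.]
54 8 [509. 207.  55.]
60 10 [509. 212.  60.]
66 12 [506. 216.  65.]
72 7 [510. 205.  73.]
78 13 [514. 204.  77.]
```

>>> arm_command(steps=[{"linear": [4,1.5,0],"spin": 0},{"linear": [0,0,-10],"spin": 0},{"linear": [0,0,-10],"spin": 0},{"linear": [0,0,-10],"spin": 0},{"linear": [0,0,-6],"spin": 0},{"linear": [0,0,-3],"spin": 0},{"linear": [0,0,0],"spin": 0},{"linear": [0,0,0],"spin": 0}])

```text
t: 29.45
tcp_pos: [0.5219, 0.2252, 0.0619]
tcp_rot: [180.0, -0.0, 98.6]
contact_force: [-0.3, 0.2, -2.5]
grip_width: 0.0518
```

>>> arm_command(steps=[{"linear": [0,0,-2],"spin": 0},{"linear": [0,0,0],"spin": 0}])

```text
t: 29.65
tcp_pos: [0.5217, 0.2251, 0.0598]
tcp_rot: [180.0, -0.0, 98.6]
contact_force: [0.5, 0.5, -0.9]
grip_width: 0.0518
```

>>> arm_command(steps=[{"linear": [0,0,-1.5],"spin": 0},{"linear": [0,0,0],"spin": 0}])

```text
t: 29.85
tcp_pos: [0.5216, 0.225, 0.0582]
tcp_rot: [-180.0, 0.0, 98.6]
contact_force: [-0.3, -0.1, -2.2]
grip_width: 0.0516
```

>>> arm_command(steps=[{"linear": [0,0,0],"spin": 0},{"linear": [0,0,0],"spin": 0},{"linear": [0,0,0],"spin": 0},{"linear": [0,0,0],"spin": 0},{"linear": [0,0,5],"spin": 0},{"linear": [0,0,20],"spin": 0},{"linear": [0,0,40],"spin": 0},{"linear": [0,0,40],"spin": 0},{"linear": [0,0,20],"spin": 0},{"linear": [0,-40,0],"spin": 0},{"linear": [0,-45,0],"spin": 0},{"linear": [0,-45,0],"spin": 0}], jaw=85)

```text
t: 31.05
tcp_pos: [0.5216, 0.0941, 0.184]
tcp_rot: [179.9, -0.0, 98.7]
contact_force: [0.1, -0.2, -0.3]
grip_width: 0.0849
```

>>> arm_command(steps=[{"linear": [-5,-45,0],"spin": 0},{"linear": [-5,-45,0],"spin": 0},{"linear": [-5,-45,0],"spin": 0},{"linear": [-5,-45,0],"spin": 0},{"linear": [-5,-45,0],"spin": 0},{"linear": [-5,-45,0],"spin": 0},{"linear": [-5,-45,0],"spin": 0},{"linear": [0,-30,0],"spin": 0},{"linear": [0,0,0],"spin": 0},{"linear": [0,0,0],"spin": 0}])

```text
t: 32.05
tcp_pos: [0.4864, -0.2503, 0.1833]
tcp_rot: [-180.0, -0.0, 98.5]
contact_force: [-0.7, -0.1, 1.1]
grip_width: 0.0847
```

Run:
```python
from fit import *
st=arm.read_state(); print(st["t"],st["tcp_pos"])
for c in("scene","top"):
    P,d=arm.read_camera(c); W=cloud(c,d); print(c)
    if c=="scene": S=P
    else: Q=P
    print("tall low",circ(pts(W,.528,.226,.033,.05,.08),.027,[.528,.226]),"high",circ(pts(W,.528,.226,.033,.085,.112),.027,[.528,.226]),"topz",np.percentile(pts(W,.528,.226,.03,.12,.2)[:,2],[50,90]).round(3))
    print("rim",circ(pts(W,.528,.2255,.05,.034,.047),.037,[.528,.225]))
    print("vial rim",circ(pts(W,.53,.3165,.03,.052,.064),.0175,[.53,.3165]),"cup",circ(pts(W,.53,.317,.034,.022,.034),.025,[.53,.317]))
    q=pts(W,.525,.134,.04,.05,.065);print("box",rect(q),np.median(q[:,2]).round(3))
    print("squat",circ(pts(W,.58,-.34,.032,.015,.06),.023,[.58,-.34]))
cv2.imwrite("pics/end.png",np.hstack([cv2.resize(S[135:235,125:235],(440,400),interpolation=cv2.INTER_CUBIC),cv2.resize(Q[160:260,125:215],(360,400),interpolation=cv2.INTER_CUBIC)]))
z=np.load("top0.npz")["p"]; a=(slice(200,270),slice(322,348)); print("spatula diff",cv2.absdiff(z,Q)[a].mean(),"ref",cv2.absdiff(z,Q)[:,0:90].mean())
```

```text
32.05 [ 0.48641707 -0.25033511  0.18330331]
scene
tall low (array([526.3, 226. ]), 89) high (array([528. , 227.9]), 105) topz [0.139 0.145]
rim (array([531.2, 229.9]), 82)
vial rim (array([529.8, 321.3]), 34) cup (array([530.2, 320.5]), 50)
box [522.4 134.2  64.7  32.6  85.8] 0.054
squat (array([ 585.4, -337. ]), 152)
top
tall low (array([530. , 225.3]), 35) high (array([531.3, 228.2]), 90) topz [0.145 0.149]
rim (array([531.6, 227.3]), 85)
vial rim (array([531.8, 321.9]), 62) cup (array([533.4, 318.6]), 61)
box [5.269e+02 1.351e+02 2.640e+01 5.930e+01 5.000e-01] 0.055
squat (array([ 580., -340.]), 0)
spatula diff 16.705494505494507 ref 2.145842978395062
```

View pics/end.png

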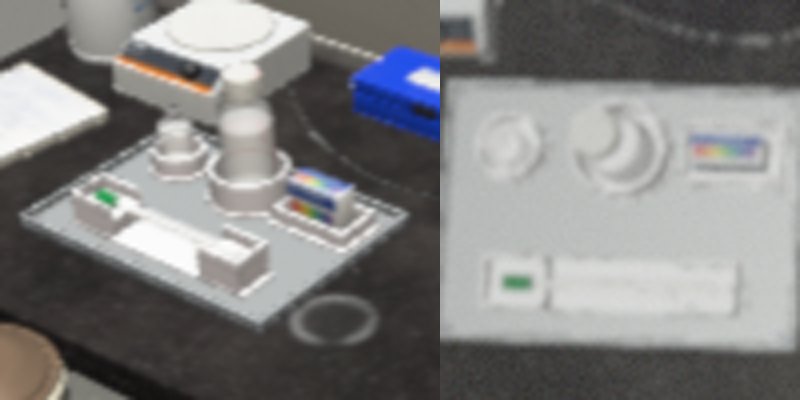

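All four stand or lie in place: tall bottle top at about 145 mm, as expected. The arm covers the spatula in the top view, so I check it in the scene view and hand in.

Run:
```python
from fit import *
P,d=arm.read_camera("scene"); z=np.load("scene0.npz")["p"]
def rod(I): 
    g=cv2.cvtColor(I,cv2.COLOR_BGR2GRAY)[232:272,283:316]; v,u=np.nonzero(g>130); return len(u),u.mean()+283,v.mean()+232
print(rod(z),rod(P)); print(arm.close_job())
```

```text
(101, np.float64(296.970297029703), np.float64(253.01980198019803)) (105, np.float64(297.0761904761905), np.float64(252.97142857142856))
the job is handed in; nothing more can be done
None
```

I packed all four kit items into the caddy and handed the job in at about 32 s of the 120 s allowed; it reports no verdict.

**Last checks, from both cameras**

| Item | Place | Centre offset from place | Height of its top |
|---|---|---|---|
| Tall bottle | large cup | 2–6 mm (limit 12) | about 145 mm (145 expected) |
| Vial | small cup | 1–4 mm (limit 12) | about 75–77 mm (75 expected) |
| Carton | slot | about 2–3 mm (limit 14) | 54–55 mm (55 expected) |
| Thermometer | both saddles | within a few mm (limit 20) | about 36–39 mm (40 expected) |

- **Squat bottle:** it moved less than 1 mm in the scene view. The arm hid it from the top camera at the end.
- **Spatula:** it moved about 0.1 pixel in the scene view. Its top-view comparison failed because the arm was in the way.

**What disagreed**
- **Height reading:** the reported TCP height was about 33 mm too low against the cameras. My first grasp on the thermometer closed on empty air. After that I set heights from the images and from the height at which each object was gripped.
- **Camera offset:** the two cameras differed by 3–6 mm in x, so I used averages.
- **Grip width:** both bottles read 2–3 mm narrower than described (32 mm for the vial, 52 mm for the tall bottle). Both were held firmly and upright.

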